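# Set a ferrule under the bench magnifier

## Task

Swing the bench magnifier's arm aside, about a quarter turn, so that it is well clear of the white nest; then take the bare steel ferrule from the sloping rack and lower it into the round pocket of the nest, sealing flange up and fully seated, not dropped in. Then swing the magnifier back over it, fully home against its stop, and leave everything else on the bench where it is.

Things in the scene. Friction and masses are not known exactly. Their poses are not given: they have to be found in the camera images.
- magnifier (a joint): angle of the magnifier arm about its upright hinge, rad: 0 = home against its stop, lens straight over the nest; grows as the arm swings counter-clockwise seen from above (from the home position the lens goes to the robot's right, -y), up to 1.8. It turns lightly and stays where it is left.
- hinge (a point): point on the upright hinge axis of the magnifier arm, at mid-height of the arm (120 mm above the bench). The axis stands 165 mm behind the nest (+x of stand). Hub radius 22 mm, its top 137 mm above the bench.
- knob (a point): centre of the top of the black upright knob on the arm, 90 mm from the hinge axis towards the lens: a cylinder 20 mm in diameter, standing 40 mm above the white beam. Knob top 168 mm, beam top 128 mm above the bench; beam 24 mm wide and 16 mm high. The knob turns with the arm.
- lens (a point): centre of the round magnifier lens at the arm's end, 165 mm from the hinge axis, 119 mm above the bench; white frame 104 mm in outside diameter, from 110 to 130 mm above the bench
- stand: fixed blue stand: base plate 300 x 130 x 12 mm from x = -70 to +230 mm in its own frame, white square nest block (85 x 85 mm, top 32 mm above the bench) centred on its origin, hinge post on its +x axis. Origin on the bench under the middle of the nest, x from nest to post, z up.
- nest (a point): centre of the floor of the nest's round pocket, 22 mm above the bench; pocket 44 mm in diameter, 10 mm deep, chamfered mouth
- rack: fixed wooden rack, 130 x 210 mm, its board sloping 30 degrees down to its -x side (towards the robot), with two round pockets, 42 mm wide and 12 mm deep, square to the board. Origin on the bench under its middle, y along the two pockets. Pocket floors at x = -5, y = +/-50, z = 44 mm in its frame; top rear edge of the board 82 mm above the bench.
- steel_ferrule: bare steel ferrule, 44 mm tall, solid: round shank 38 mm in diameter, sealing flange 51 mm in diameter and 12 mm thick at one end (32 to 44 mm from the shank end), a dark ring on its face. Origin at the centre of the shank end, own z towards the flange. It starts shank down in either pocket of the rack, its axis square to the board, leaning 30 degrees to the robot.
- red_ferrule: ferrule of the same shape and size, painted red, in the other pocket of the rack; to be left alone
- ball_valve: bystander: steel valve with a blue lever, 130 mm long, 65 mm high; origin under its middle
- red_coupling: bystander: red ring 90 mm in diameter, 32 mm high
- spool_stack: bystander: stack of steel ferrules, 51 mm in diameter, 78 mm high
- pipe_clamp: bystander: flat steel ring clamp with a brass wing nut, about 90 mm long, 12 mm high
- screwdriver: bystander: screwdriver lying on the bench
- gasket_box: bystander: cardboard box 100 x 70 x 45 mm
Mind the look-alikes: they are no part of the job. What is shaped like the steel_ferrule but blue or yellow is not meant.

How it is judged:
On the way, in this order (a step that is already met when the one before it is completed fails the run):
1. the magnifier arm is swung well clear of the nest (at least 0.9 rad) (value of joint magnifier above 0.9 rad), for 0.1 s.
2. the steel ferrule is lowered, still held, shank first into the pocket of the nest (horizontal distance between steel_ferrule and nest below 0.006 m and z of steel_ferrule in the frame of nest below 0.008 m and angle between steel_ferrule's own z axis and vertical below 0.25 rad and contact force between the fingers and steel_ferrule above 1 N).
At the end, for the whole second after the job is handed in: The steel ferrule stands at rest, flange up, on the floor of the nest's pocket (centre within 5 mm, within 3 mm of the floor, upright within 0.08 rad), and the magnifier arm is home over it (within 0.08 rad of its stop) (horizontal distance between steel_ferrule and nest below 0.005 m and angle between steel_ferrule's own z axis and vertical below 0.08 rad and z of steel_ferrule in the frame of nest below 0.003 m and linear speed of steel_ferrule below 0.02 m/s and value of joint magnifier below 0.08 rad); the robot touches nothing.
It fails at once if the red ferrule is moved by more than 15 mm (distance of red_ferrule from where it was at the start of the episode above 0.015 m).
It fails at once if another bystander on the bench is moved by more than 30 mm (distance of any of ball_valve, red_coupling, spool_stack, pipe_clamp, screwdriver, gasket_box from where it was at the start of the episode above 0.03 m).
It also fails if it takes over 64 s, if anything falls off the work surface, if the arm or the gripper's body presses on something with over 40 N, if the wrist force passes 120 N, or if a joint passes its speed limit or range.

## Robot

A 7-joint arm with a two-finger parallel gripper is mounted at the origin on the work surface. World frame = base frame: x ahead of the robot, y to its left, z up, the work surface at z = 0. Lengths are in m, angles in rad, forces in N, time in s.
With the tool pointing down it reaches from about 0.4 to 0.85 m from the base axis. Payload 10.4 kg.
Tool frame: the origin (TCP) lies midway between the tips of the shut fingers; the grasp point (between the pads) lies 19 mm behind it; z points along the fingers, x is the direction in which the jaws open and shut, and the axes are right-handed (so a half turn about z gives the same grasp; the last joint's range is limited). The gripper opens to 85 mm and grips with 20 to 120 N. Pads are 22 mm wide; open, the fingers measure 114 mm over their backs; the gripper's body (76 mm by 85 mm) begins 54 mm behind the grasp point. The pads swing forward as they close: fully open they stand 13 mm farther back than shut.
Start: joints at [1.189, 0.332, -0.065, 1.46, 0.022, 1.35, -0.088], TCP at [0.219, -0.585, 0.199] pointing down, gripper open.
Joint ranges: [-2.6, 2.6], [-0.5, 2.12], [-1.47, 1.34], [0.16, 2.42], [-1.27, 4.41], [0.06, 2.06], [-2.6, 2.6]. Speed limits (rad/s): [2.22, 2.22, 2.79, 2.79, 3.14, 3.14, 3.14].

## Interface

Orientations are given as a unit quaternion [x, y, z, w].
In Python, from workcell import telemetry, eyes, order gives the robot as it stands.
- The arm moves only by the tool servo_tool, never from a script. Its argument "deltas" is a list of rows, each a list of 3 entries, a list of its own where there are three numbers: the shift along the tool's x, y, z in cm, then the turn about the tool's z in rad, then the finger opening in cm, from 0 to 8.54. A call has 1 to 12 rows; each row shifts and turns the pose as measured when the row begins, along the tool's axes as they then stand; what a row does not reach is not made up. A row lasts 1/12 s, in which the tool goes at most 41.7 mm and 7.16 degrees, less where a joint would pass 70% of its speed; a pose out of reach is approached as far as the arm can. A call is refused whole if a number of a shift passes 4.17 or a number of a turn 0.125, either way. A call with a gripper value outside its range is refused whole. The fingers move at their own pace and stop on an object; "force" is the grip in N (left out, the last holds). Time passes only in rows, so rows that do not move let the fingers close. It gives the time, the measured TCP pose, the force and the opening at its end, in the units of the state.
- telemetry.get_obs(): the state, without advancing time (a new reading comes with each control period).
- eyes.camera(name): name is "scene" or "top"; returns (picture, depth): 420x560x3 uint8, blue, green, red; 420x560 float32, m along the optical axis (not along the pixel's ray), 0 where there is no reading.
- eyes.calibration(name): a dict with "fx", "fy", "cx", "cy" (pixels), "rvec" (rotation vector, rad) and "tvec" (3), from world to camera coordinates, as OpenCV has them. Camera axes: x right, y down, z forward; pixel columns grow to the right and rows downward; lengths in m; the calibration is good to about 2 mm. A picture is of the moment at which its call begins. calibration takes no time and is no camera call.
- order.hand_in(): hands the job in, once; it reports no verdict.
The state is a dict: "clock": time; "joint_pos": joint angles; "joint_velocities": joint speeds; "tau": joint torques, N m; "position": TCP position; "ee_rot": TCP orientation; "ft_force": force on the tool from outside, world axes, zero at the start; "torque": the same for the moment, N m; "grip_width": opening from 0.0 (shut) to 1.0 (fully open).
Only numpy, scipy, OpenCV 4.12 (cv2) and the standard library are available. Lean on these libraries where they do the work, as an engineer would, in place of code of your own. Each camera call takes 0.05 s, during which the arm holds its last target. There are 200 camera calls.

## Working session

There is one attempt and no reset: what is moved stays moved. The work goes in short steps, Python scripts to look and compute and a tool call to move; the robot and the scene stay as the last step left them, time stands still between calls to the robot, and variables do not carry over. Pictures are saved under pics/ and viewed, about 8 in all and at most 12, crops included, and the job is handed in when it is done.

Besides the shell and the picture viewer there is one more tool, called after "Request:" in YAML: its name, and indented under it one key for each argument. servo_tool: Moves the arm, as the interface text tells. Its arguments: {"type":"object","properties":{"deltas":{"type":"array"},"force":{"type":"number"}},"required":["deltas"]}

```bash
mkdir -p pics; ls; python3 - <<'E'
from workcell import telemetry, eyes
import cv2,numpy as np
print(telemetry.get_obs())
for n in("scene","top"):
    p,d=eyes.camera(n); cv2.imwrite(f"pics/{n}0.png",p); np.save(f"pics/{n}0.npy",d); c=eyes.calibration(n); print(n,c)
    R=cv2.Rodrigues(np.array(c["rvec"]))[0]; print("cam pos",-R.T@np.array(c["tvec"]).ravel())
E
```

```text
pics
{'clock': 0.0, 'joint_pos': array([ 1.18938324,  0.3328816 , -0.06470135,  1.46092841,  0.02159095,
        1.34992112, -0.08849251]), 'joint_velocities': array([ 0.00031816, -0.0004857 ,  0.00050556,  0.00107939,  0.00030462,
        0.00056187,  0.0009012 ]), 'tau': array([ 3.00017182e-04, -6.25442791e+01,  4.91532823e-02, -3.91599905e+01,
        1.60541298e-02,  9.90173430e-03, -4.90064360e-05]), 'position': array([ 0.21932407, -0.58479974,  0.19781606]), 'ee_rot': array([ 8.21945312e-01, -5.69565961e-01, -6.09225602e-04, -3.86851999e-04]), 'ft_force': array([ 0.12722241,  1.03727391, -0.2456133 ]), 'torque': array([-0.00150729, -0.0023071 ,  0.019018  ]), 'grip_width': 1.001537325407164}
scene {'fx': 436.1438732776781, 'fy': 436.1438732776781, 'cx': 283.4188853715963, 'cy': 210.77857152109263, 'rvec': array([ 1.95582697,  1.81174883, -0.55577366]), 'tvec': array([ 0.00350354, -0.3551996 ,  1.59196716])}
cam pos [ 1.17178208 -0.07794799  1.13198469]
top {'fx': 513.1798993329123, 'fy': 513.1798993329123, 'cx': 276.99213311102784, 'cy': 210.5253081904766, 'rvec': array([ 2.12699071, -2.1004495 ,  0.18421293]), 'tvec': array([-0.03940703,  0.55110172,  1.15106597])}
cam pos [ 0.32367775 -0.05407281  1.2339075 ]
```

View pics/scene0.png

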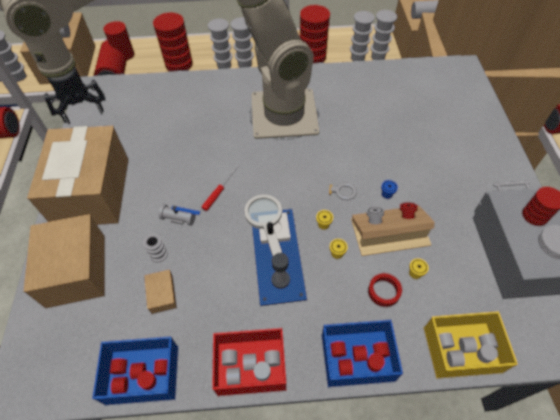

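View pics/top0.png

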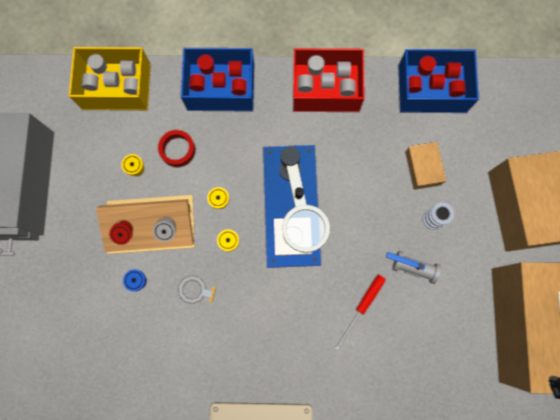

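The scene view shows the robot at top, the magnifier at (270,230), the steel ferrule at (375,214) and the red one at (408,210). In the top view the hub is at (290,157), the knob (299,192), the lens (305,228), the nest (293,237), the steel ferrule (165,229) and the red one (120,233). Yellow decoys lie between the rack and the stand.

```bash
cat > h.py <<'E'
import cv2,numpy as np
from workcell import telemetry, eyes, order
from scipy.spatial.transform import Rotation as Ro
def cloud(n,d):
    c=eyes.calibration(n); R=cv2.Rodrigues(np.array(c["rvec"]))[0]; t=np.array(c["tvec"]).ravel()
    v,u=np.mgrid[:d.shape[0],:d.shape[1]]
    P=np.stack([(u-c["cx"])/c["fx"]*d,(v-c["cy"])/c["fy"]*d,d],-1)
    return (P-t)@R
def pix(n,X):
    c=eyes.calibration(n); K=np.array([[c["fx"],0,c["cx"]],[0,c["fy"],c["cy"]],[0,0,1]])
    return cv2.projectPoints(np.float64(X).reshape(-1,1,3),np.array(c["rvec"]),np.array(c["tvec"]),K,None)[0].reshape(-1,2)
E
cat > m.py <<'E'
from h import *
I={n:cv2.imread(f"pics/{n}0.png") for n in("scene","top")}
C={n:cloud(n,np.load(f"pics/{n}0.npy")) for n in I}
T=C["top"]; im=I["top"]; hsv=cv2.cvtColor(im,cv2.COLOR_BGR2HSV)
v,u=np.mgrid[:420,:560]
def box(a,b,c,d): return (u>=a)&(u<=c)&(v>=b)&(v<=d)
m=box(255,135,330,275)&(hsv[...,0]>95)&(hsv[...,0]<125)&(hsv[...,1]>120)
p=T[m&(abs(T[...,2]-.012)<.006)]; print("plate z",np.median(p[:,2]),len(p),cv2.minAreaRect(np.float32(p[:,:2])))
for n,b in(("hub",(278,146,302,170)),("knob",(290,183,308,203)),("lens",(275,203,335,255)),):
    q=T[box(*b)]; print(n,np.percentile(q[:,2],[5,25,50,75,95,99]).round(4))
q=T[box(278,146,302,170)]; q=q[(q[:,2]>.13)];print("hub c",q.mean(0),len(q),cv2.minEnclosingCircle(np.float32(q[:,:2])))
q=T[box(285,180,312,206)]; q=q[q[:,2]>.155];print("knob c",q.mean(0),len(q),cv2.minEnclosingCircle(np.float32(q[:,:2])))
q=T[box(270,200,340,260)]; q=q[(q[:,2]>.118)&(q[:,2]<.14)];print("lens c",q.mean(0),len(q),cv2.minEnclosingCircle(np.float32(q[:,:2])))
q=T[box(265,210,330,270)]; q=q[abs(q[:,2]-.032)<.005];print("nest rect",len(q),cv2.minAreaRect(np.float32(q[:,:2])))
m=box(90,190,200,260)&(hsv[...,0]<25)&(hsv[...,0]>5)&(hsv[...,1]>70)&(T[...,2]>.005)
q=T[m]
# board plane by ransac-ish
from numpy.linalg import svd
A=q
for k in range(8):
    c=np.median(A,0) if k==0 else A.mean(0); nn=svd(A-c,full_matrices=False)[2][2]; nn*=np.sign(nn[2]); A=q[abs((q-c)@nn)<(.012 if k<3 else .004)]
print("board n",nn,"tilt",np.degrees(np.arccos(nn[2])),"yaw",np.arctan2(-nn[1],-nn[0]),len(A),len(q)); 
hd=A[:,:2]; print("rack rect",cv2.minAreaRect(np.float32(hd)),A[:,2].min(),A[:,2].max(),"c",c)
for n,b in(("steel",(148,212,182,245)),("red",(104,215,136,248))):
  for cam in("top","scene"):
    if cam=="top": q=T[box(*b)]
    else:
        X0=q.mean(0); e=pix("scene",c0)[0]; S=C["scene"]; q=S[(abs(u-e[0])<22)&(abs(v-e[1])<22)]
    h=(q-c)@nn; q2=q[(h>.022)]; h2=(q2-c)@nn
    top=q2[h2>np.percentile(h2,90)-.005]; c0=top.mean(0)
    # face circle in board plane
    ex=np.cross([0,1,0],nn); ex/=np.linalg.norm(ex); ey=np.cross(nn,ex)
    (a,bb),r=cv2.minEnclosingCircle(np.float32(np.c_[(top-c)@ex,(top-c)@ey]))
    F=c+a*ex+bb*ey+nn*np.median((top-c)@nn)
    print(n,cam,len(q2),"face c",F.round(4),"mean",c0.round(4),"r",r,"h",np.percentile(h2,[50,90]).round(4),"origin",(F-.044*nn).round(4))
E
python3 m.py
```

```text
plate z 0.012584143514534378 3166 ((0.574954092502594, -0.06560417264699936), (0.29783010482788086, 0.12682554125785828), 2.847522497177124)
hub [0.0101 0.0145 0.1311 0.1372 0.14   0.1417]
knob [0.0098 0.0128 0.1273 0.1327 0.1694 0.1725]
lens [-0.0008  0.0127  0.1197  0.1244  0.1322  0.1346]
hub c [ 0.65572572 -0.06030833  0.14384016] 319 ((0.5023031830787659, -0.05307883024215698), 0.17872819304466248)
knob c [ 0.56458151 -0.07840343  0.1951621 ] 77 ((0.4523584246635437, -0.06745810806751251), 0.1294749528169632)
lens c [ 0.50095488 -0.09499613  0.12517958] 1794 ((0.5058597326278687, -0.09324102848768234), 0.05918548256158829)
nest rect 409 ((0.49476462602615356, -0.06754845380783081), (0.084713876247406, 0.08320098370313644), 2.883626699447632)
board n [-0.5001876  -0.04077924  0.86495631] tilt 30.122283341460474 yaw 0.08134797114088843 2897 3888
rack rect ((0.5102482438087463, 0.27693116664886475), (0.09811387956142426, 0.21055902540683746), 5.005126953125) 0.022926514393657813 0.08528048590532328 c [0.51348084 0.27457165 0.05674607]
steel top 408 face c [0.6719 0.1116 0.1787] mean [0.4921 0.2196 0.1065] r 0.25723356008529663 h [0.0323 0.0351] origin [0.6939 0.1134 0.1406]
steel scene 693 face c [0.914  0.1298 0.3452] mean [0.4587 0.2594 0.1485] r 0.6442869901657104 h [0.0339 0.0528] origin [0.936  0.1316 0.3071]
red top 405 face c [0.6703 0.166  0.1805] mean [0.4864 0.3228 0.0893] r 0.28732922673225403 h [0.0324 0.0351] origin [0.6923 0.1678 0.1424]
red scene 468 face c [0.9144 0.1345 0.3454] mean [0.5315 0.2331 0.2488] r 0.6451992392539978 h [0.0323 0.0531] origin [0.9364 0.1363 0.3074]
```

```bash
sed -i 's/^T=C\["top"\]/for k in C: C[k][(C[k][...,2]>.19)]=[9,9,-1]\nT=C["top"]/' m.py
cat > fit.py <<'E'
exec(open("m.py").read().split('for n,b in(("steel"')[0])
# ferrules: points near rack above board, both cams, by colour
c0=c
ex=np.cross([0,1,0],nn); ex/=np.linalg.norm(ex); ey=np.cross(nn,ex)
for cam in I:
    Q=C[cam]; hs=cv2.cvtColor(I[cam],cv2.COLOR_BGR2HSV); h=(Q-c0)@nn
    near=(np.hypot(Q[...,0]-.5,Q[...,1]-.27)<.11)&(h>.026)&(h<.042)
    for n,m in(("red",hs[...,1]>130),("steel",hs[...,1]<70)):
        q=Q[near&m]; a=np.float32(np.c_[(q-c0)@ex,(q-c0)@ey]); med=np.median(a,0); k=np.linalg.norm(a-med,axis=1)<.032; a=a[k]
        lo,hi=np.percentile(a,2,0),np.percentile(a,98,0); mid=(lo+hi)/2; hh=np.median(((q-c0)@nn)[k])
        (x,y),r=cv2.minEnclosingCircle(a)
        F=c0+x*ex+y*ey+nn*.032
        print(cam,n,len(a),"ext",hi-lo,"r",r,"h",hh,"face centre",F.round(4),"pct centre",(c0+mid[0]*ex+mid[1]*ey+nn*.032).round(4))
E
python3 fit.py
```

```text
plate z 0.012584143514534378 3166 ((0.574954092502594, -0.06560417264699936), (0.29783010482788086, 0.12682554125785828), 2.847522497177124)
hub [0.0099 0.0145 0.1309 0.1372 0.1399 0.1417]
knob [0.0097 0.0127 0.1272 0.1327 0.1693 0.1716]
lens [-0.0009  0.0125  0.1196  0.1242  0.1321  0.1341]
hub c [ 0.65782066 -0.06034767  0.13696276] 317 ((0.6553810834884644, -0.06281914561986923), 0.027810923755168915)
knob c [ 0.57100561 -0.07905224  0.16746222] 75 ((0.5716111660003662, -0.07908067852258682), 0.009803562425076962)
lens c [ 0.50095488 -0.09499613  0.12517958] 1794 ((0.5058597326278687, -0.09324102848768234), 0.05918548256158829)
nest rect 409 ((0.49476462602615356, -0.06754845380783081), (0.084713876247406, 0.08320098370313644), 2.883626699447632)
board n [-0.49942204 -0.04052823  0.86541036] tilt 30.070403988157288 yaw 0.08097282083210351 2897 3873
rack rect ((0.5102482438087463, 0.27693116664886475), (0.09811387956142426, 0.21055902540683746), 5.005126953125) 0.022926514393657813 0.08528048590532328 c [0.51342826 0.2746084  0.05672509]
scene red 119 ext [0.04025272 0.04192434] r 0.02406168356537819 h 0.032624230146729584 face centre [0.4941 0.3236 0.0849] pct centre [0.4951 0.3224 0.0854]
scene steel 147 ext [0.04742941 0.04574545] r 0.027752699330449104 h 0.032514511281630555 face centre [0.498  0.2235 0.0824] pct centre [0.498  0.2235 0.0824]
top red 390 ext [0.04794839 0.04688749] r 0.02658640220761299 h 0.03254139877821491 face centre [0.4877 0.3261 0.0813] pct centre [0.488  0.3249 0.0814]
top steel 373 ext [0.04669483 0.04508135] r 0.02613992616534233 h 0.03225206811107848 face centre [0.496  0.2265 0.0814] pct centre [0.4964 0.2246 0.0815]
```

Request:
servo_tool:
  deltas:
    - [[0, 0, -4], 0.075, 4.2]
    - [[0, 0, -3], 0.075, 4.2]
    - [[-2.7, -2.9, 0], 0, 4.2]
    - [[-2.7, -2.9, 0], 0, 4.2]
    - [[-2.7, -2.9, 0], 0, 4.2]
    - [[-2.7, -2.9, 0], 0, 4.2]
    - [[-2.7, -2.9, 0], 0, 4.2]
    - [[-2.7, -2.9, 0], 0, 4.2]
    - [[-2.7, -2.9, 0], 0, 4.2]
    - [[-2.7, -2.9, 0], 0, 4.2]
    - [[-2.7, -2.9, 0], 0, 4.2]
    - [[-2.7, -2.9, 0], 0, 4.2]
  force: 20

```text
clock: 1.1
position: [0.4503, -0.2555, 0.2656]
ee_rot: [0.769, -0.64, -0.005, 0.001]
ft_force: [0.7, -0.5, -0.9]
grip_width: 0.493
```

Request:
servo_tool:
  deltas:
    - [[-2.8, -2.8, 0.5], 0, 4.2]
    - [[-2.8, -2.8, 0.5], 0, 4.2]
    - [[-2.8, -2.8, 0.5], 0, 4.2]
    - [[-2.8, -2.8, 0.5], 0, 4.2]
    - [[-2.8, -2.8, 0.5], 0, 4.2]
    - [[-1.0, -1.0, 0.5], 0, 4.2]
    - [[0, 0, 0], 0, 4.2]

```text
clock: 1.68
position: [0.5761, -0.0615, 0.2329]
ee_rot: [0.772, -0.636, -0.007, -0.001]
ft_force: [0.2, 0.1, -0.8]
grip_width: 0.488
```

```bash
cat >> h.py <<'E'
def d(x,y,z=None,a=None):
    o=telemetry.get_obs(); p=o["position"]; q=o["ee_rot"]; M=Ro.from_quat(q).as_matrix()
    z=p[2] if z is None else z; aa=np.arctan2(M[1,0],M[0,0])
    print("pos",p.round(4),"tiltz",M[:,2].round(3),"a",round(aa,3),"F",o["ft_force"].round(1),"w",round(o["grip_width"]*8.54,2),"t",o["clock"],"q",o["joint_pos"].round(2))
    print("delta cm",(M.T@(np.array([x,y,z])-p)*100).round(2),"" if a is None else f"turn {aa-a:.3f}")
E
python3 -c "from h import *; d(.571,-.079,.14,-1.361)"
```

```text
pos [ 0.5761 -0.0615  0.2329] tiltz [-0.01  0.01 -1.  ] a -1.378 F [ 0.2  0.1 -0.8] w 4.17 t 1.6833 q [ 0.45  0.26 -0.51  1.5   0.12  1.42 -1.44]
delta cm [1.73 0.76 9.28] turn -0.017
```

Request:
servo_tool:
  deltas:
    - [[1.7, 0.8, 0], -0.017, 4.2]
    - [[0, 0, 0], 0, 4.2]
    - [[0, 0, 3], 0, 4.2]
    - [[0, 0, 2.8], 0, 4.2]
    - [[0, 0, 2.2], 0, 4.2]
    - [[0, 0, 1], 0, 4.2]
    - [[0, 0, 0], 0, 4.2]

```text
clock: 2.27
position: [0.569, -0.0827, 0.1399]
ee_rot: [0.777, -0.63, -0.006, -0.0]
ft_force: [-0.3, -0.6, 0.1]
grip_width: 0.492
```

```bash
cat > arc.py <<'E'
from h import *
import sys
H=np.array([.6590,-.0604])
# for arm world direction psi (pi+.05+q): knob and tangent
def tgt(q): 
    f=np.pi+.05+q; return H+.09*np.array([np.cos(f),np.sin(f)]), (f+np.pi/2+np.pi)%(2*np.pi)-np.pi
for q in map(float,sys.argv[1:]):
    k,a=tgt(q); print(q,k.round(4),a); d(*k,None,a)
E
python3 -c "from h import *; d(.571,-.079,.14,-1.361)"; python3 arc.py 0.16
```

```text
pos [ 0.569  -0.0827  0.1399] tiltz [-0.01   0.008 -1.   ] a -1.363 F [-0.3 -0.6  0.1] w 4.2 t 2.2667 q [ 0.48  0.31 -0.49  1.64  0.15  1.23 -1.4 ]
delta cm [-0.32 -0.27 -0.01] turn -0.002
0.16 [ 0.571  -0.0792] -1.3607963267948975
pos [ 0.569  -0.0827  0.1399] tiltz [-0.01   0.008 -1.   ] a -1.363 F [-0.3 -0.6  0.1] w 4.2 t 2.2667 q [ 0.48  0.31 -0.49  1.64  0.15  1.23 -1.4 ]
delta cm [-0.3  -0.27  0.  ] turn -0.002
```

Request:
servo_tool:
  deltas:
    - [[0.6, -0.3, 0], -0.08, 4.2]
    - [[0.95, -0.05, 0], -0.11, 4.2]
    - [[0.95, -0.05, 0], -0.11, 4.2]
    - [[0.95, -0.05, 0], -0.11, 4.2]
    - [[0.95, -0.05, 0], -0.11, 4.2]
    - [[0, 0, 0], 0, 4.2]

```text
clock: 2.77
position: [0.5931, -0.1259, 0.1463]
ee_rot: [0.916, -0.4, -0.004, -0.001]
ft_force: [-0.1, -0.8, -0.6]
grip_width: 0.494
```

```bash
python3 arc.py 0.7 0.8
```

```text
0.7 [ 0.5931 -0.1217] -0.8207963267948966
pos [ 0.5931 -0.1259  0.1463] tiltz [-0.006  0.005 -1.   ] a -0.824 F [-0.1 -0.8 -0.6] w 4.22 t 2.7667 q [ 0.56  0.38 -0.54  1.55  0.2   1.27 -0.83]
delta cm [-0.3  -0.28  0.  ] turn -0.003
0.8 [ 0.5996 -0.128 ] -0.7207963267948969
pos [ 0.5931 -0.1259  0.1463] tiltz [-0.006  0.005 -1.   ] a -0.824 F [-0.1 -0.8 -0.6] w 4.22 t 2.7667 q [ 0.56  0.38 -0.54  1.55  0.2   1.27 -0.83]
delta cm [ 0.6  -0.33 -0.01] turn -0.103
```

Tracking well. I continue to about 1.45 rad, holding the height.

Request:
servo_tool:
  deltas:
    - [[0.9, -0.35, 0.5], -0.11, 4.2]
    - [[0.95, -0.08, 0.2], -0.11, 4.2]
    - [[0.95, -0.08, 0.1], -0.11, 4.2]
    - [[0.95, -0.08, 0.1], -0.11, 4.2]
    - [[0.95, -0.08, 0.1], -0.11, 4.2]
    - [[0.95, -0.08, 0.1], -0.11, 4.2]
    - [[0.95, -0.08, 0.1], -0.11, 4.2]
    - [[0, 0, 0], 0, 4.2]

```text
clock: 3.43
position: [0.6575, -0.1524, 0.1435]
ee_rot: [1.0, -0.028, 0.001, -0.001]
ft_force: [-0.4, 1.2, -0.2]
grip_width: 0.495
```

```bash
python3 arc.py 1.4 1.5
```

```text
1.4 [ 0.6482 -0.1497] -0.12079632679489727
pos [ 0.6575 -0.1524  0.1435] tiltz [ 0.001  0.002 -1.   ] a -0.055 F [-0.4  1.2 -0.2] w 4.23 t 3.4333 q [ 0.6   0.55 -0.64  1.36  0.32  1.33 -0.1 ]
delta cm [-0.95 -0.21 -0.  ] turn 0.065
1.5 [ 0.6571 -0.1504] -0.020796326794897624
pos [ 0.6575 -0.1524  0.1435] tiltz [ 0.001  0.002 -1.   ] a -0.055 F [-0.4  1.2 -0.2] w 4.23 t 3.4333 q [ 0.6   0.55 -0.64  1.36  0.32  1.33 -0.1 ]
delta cm [-0.05 -0.2   0.  ] turn -0.035
```

Request:
servo_tool:
  deltas:
    - [[0, 0, -3], 0, 4.2]
    - [[0, 0, -3], 0, 4.2]
    - [[0, 0, -3], 0, 4.2]
    - [[-1, -1, -1], -0.12, 6.5]
    - [[0, 0, 0], -0.12, 6.5]
    - [[0, 0, 0], -0.12, 6.5]
    - [[0, 0, 0], -0.12, 6.5]
    - [[0, 0, 0], -0.12, 6.5]
    - [[0, 0, 0], -0.12, 6.5]
    - [[0, 0, 0], -0.12, 6.5]
    - [[0, 0, 0], -0.12, 6.5]
    - [[0, 0, 0], -0.12, 6.5]

```text
clock: 4.43
position: [0.6419, -0.137, 0.2598]
ee_rot: [0.881, 0.473, 0.003, 0.002]
ft_force: [0.2, 0.5, -0.2]
grip_width: 0.756
```

Request:
servo_tool:
  deltas:
    - [[0, 0, 0], -0.12, 6.5]
    - [[0, 0, 0], -0.12, 6.5]
    - [[0, 0, 0], -0.12, 6.5]
    - [[0, 0, 0], -0.12, 6.5]
    - [[0, 0, 0], -0.12, 6.5]
    - [[0, 0, 0], 0, 6.5]

```text
clock: 4.93
position: [0.6384, -0.1352, 0.265]
ee_rot: [0.703, 0.711, 0.001, 0.004]
ft_force: [0.7, -0.4, -0.6]
grip_width: 0.763
```

```bash
python3 -c "from h import *; d(.4995,.2252,.20,1.655)"
```

```text
pos [ 0.6384 -0.1352  0.265 ] tiltz [ 0.008 -0.005 -1.   ] a 1.581 F [ 0.7 -0.4 -0.6] w 6.52 t 4.9333 q [ 0.76  0.52 -0.95  1.24  0.42  1.57  1.46]
delta cm [ 36.21 -13.57   6.22] turn -0.074
```

Request:
servo_tool:
  deltas:
    - [[3.6, -1.3, 0], 0, 6.5]
    - [[3.6, -1.3, 0], 0, 6.5]
    - [[3.6, -1.3, 0.3], 0, 6.5]
    - [[3.6, -1.3, 0.5], 0, 6.5]
    - [[3.6, -1.3, 0.7], 0, 6.5]
    - [[3.6, -1.3, 1], 0, 6.5]
    - [[3.6, -1.3, 1], 0, 6.5]
    - [[3.6, -1.3, 1], 0, 6.5]
    - [[3.6, -1.3, 0.7], -0.04, 6.5]
    - [[2.0, -0.8, 0.3], -0.03, 6.5]
    - [[0, 0, 0], 0, 6.5]

```text
clock: 5.85
position: [0.5151, 0.2236, 0.2082]
ee_rot: [0.719, 0.695, 0.001, 0.009]
ft_force: [-0.4, -0.2, 0.9]
grip_width: 0.76
```

```bash
cat > m2.py <<'E'
from h import *
d(.4995,.2252,.19,1.655)
p,dd=eyes.camera("top"); cv2.imwrite("pics/top1.png",p); T=cloud("top",dd); T[T[...,2]>.3]=[9,9,-1]
v,u=np.mgrid[:420,:560]
q=T[(u>240)&(u<345)&(v>190)&(v<290)&(abs(T[...,2]-.032)<.004)]; print("nest rect",len(q),cv2.minAreaRect(np.float32(q[:,:2])),q.mean(0))
q=T[(np.hypot(T[...,0]-.495,T[...,1]+.0685)<.015)]; print("floor",q.mean(0),np.median(q[:,2]))
# pocket: points in the nest lower than 27mm
q=T[(abs(T[...,0]-.495)<.035)&(abs(T[...,1]+.0685)<.035)&(T[...,2]<.027)]; print("pocket",len(q),q.mean(0),cv2.minEnclosingCircle(np.float32(q[:,:2])))
q=T[(abs(T[...,2]-.168)<.008)&(np.hypot(T[...,0]-.66,T[...,1]+.06)<.13)]; print("knob",len(q),np.median(q,0))
k=np.median(q,0)[:2]-[.6590,-.0604]; print("q",np.arctan2(k[1],k[0])%(2*np.pi)-np.pi-.05,np.linalg.norm(k))
E
python3 m2.py
```

```text
pos [0.5151 0.2236 0.2082] tiltz [ 0.013 -0.012 -1.   ] a 1.538 F [-0.4 -0.2  0.9] w 6.49 t 5.85 q [ 0.38  0.36 -1.09  1.58  0.34  1.39  0.79]
delta cm [ 0.13 -1.59  1.79] turn -0.117
nest rect 383 ((0.49501559138298035, -0.06739965081214905), (0.08516455441713333, 0.08293811231851578), 3.0545761585235596) [ 0.48377428 -0.04411036  0.03246986]
floor [ 0.49470505 -0.06864214  0.12141538] 0.1211988074218446
pocket 3 [ 0.48017759 -0.04416007  0.02518957] ((0.47724106907844543, -0.041437312960624695), 0.01605885475873947)
knob 71 [ 0.57106379 -0.07876597  0.16752786]
q 0.15589585052465776 0.08983365283118513
```

View pics/top1.png

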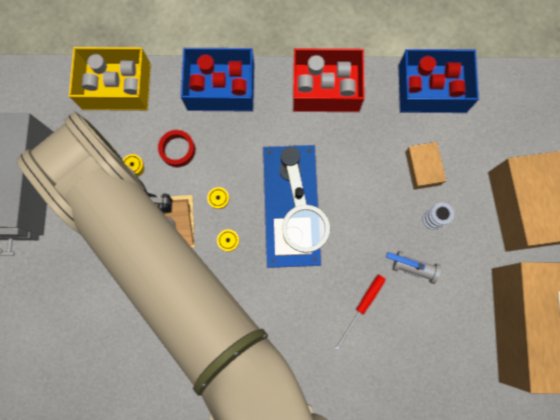

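The top view shows the magnifier has not moved: the lens is still at (305,228). The fingers must have missed the knob, so I check where the fingers really are against the reported TCP.

```bash
python3 - <<'E'
from h import *
o=telemetry.get_obs(); P=o["position"]; M=Ro.from_quat(o["ee_rot"]).as_matrix()
p,dd=eyes.camera("scene")
for X,c in((P,(0,255,0)),(P-.019*M[:,2],(255,255,0)),(P+.05*M[:,0],(0,0,255)),(P-.12*M[:,2],(255,0,255))):
    e=pix("scene",X)[0]; print(e); cv2.circle(p,tuple(int(round(k)) for k in e),1,c,-1)
e=pix("scene",P)[0].astype(int); cr=p[max(0,e[1]-110):e[1]+90,e[0]-130:e[0]+130]
cv2.imwrite("pics/s1.png",cv2.resize(cr,None,fx=3,fy=3,interpolation=cv2.INTER_CUBIC))
E
```

```text
[383.05343828 189.35454559]
[384.44884308 184.90675056]
[402.03553922 188.78277807]
[392.57228273 159.01362296]
```

View pics/s1.png

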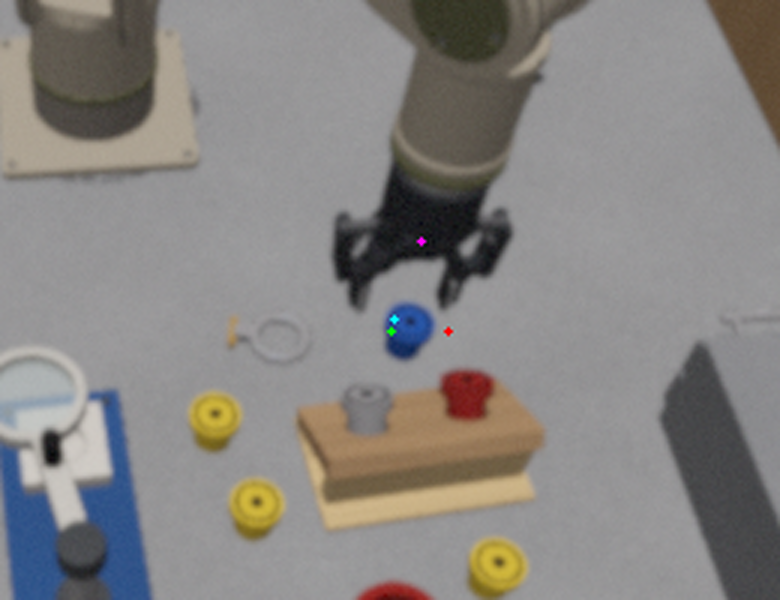

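The scene crop shows the real fingertips at crop (360,300) and (448,300). The reported TCP projects to (391,331), so the two disagree by several centimetres. I measure the fingers with depth.

```bash
cat > tip.py <<'E'
from h import *
o=telemetry.get_obs(); P=o["position"]; M=Ro.from_quat(o["ee_rot"]).as_matrix(); print("P",P.round(4),"w",o["grip_width"]*8.54)
for n in("scene","top"):
    p,dd=eyes.camera(n); Q=cloud(n,dd)
    g=p.max(2)<90
    L=(Q-P)@M
    m=g&(dd>0)&(abs(L[...,0])<.1)&(abs(L[...,1])<.1)&(abs(L[...,2])<.12)&(Q[...,2]>.12)
    q=L[m]; print(n,len(q))
    if len(q)<10: continue
    print(" tool-frame ranges",np.percentile(q,[1,50,99],axis=0).round(4).tolist())
    for s in(-1,1):
        f=q[(q[:,0]*s>.0)]; 
        if len(f)<5: continue
        t=f[f[:,2]>np.percentile(f[:,2],97)-.008]; print(" side",s,len(f),"tip",t.mean(0).round(4),"max z",f[:,2].max().round(4),"world",(P+t.mean(0)@M.T).round(4))
E
python3 tip.py
```

```text
P [0.5174 0.2198 0.2085] w 6.524749341075314
scene 476
 tool-frame ranges [[-0.0662, -0.0104, -0.1193], [-0.009, 0.0102, -0.0963], [0.0618, 0.0181, -0.0504]]
 side -1 248 tip [-0.0425  0.006  -0.0581] max z -0.0487 world [0.521  0.1778 0.2672]
 side 1 228 tip [ 0.0336  0.005  -0.0527] max z -0.0459 world [0.5229 0.2538 0.2609]
top 78
 tool-frame ranges [[-0.0685, -0.012, -0.1183], [-0.0595, -0.0061, -0.0956], [-0.0346, 0.0163, -0.0502]]
 side -1 78 tip [-0.043  -0.0068 -0.053 ] max z -0.0496 world [0.5082 0.1778 0.262 ]
```

Request:
servo_tool:
  deltas:
    - [[0, 0, 0], 0, 0]
    - [[0, 0, 0], 0, 0]
    - [[0, 0, 0], 0, 0]
    - [[0, 0, 0], 0, 0]
    - [[0, 0, 0], 0, 0]
    - [[0, 0, 0], 0, 0]
    - [[0, 0, 0], 0, 0]
    - [[0, 0, 0], 0, 0]

```text
clock: 6.72
position: [0.5226, 0.2101, 0.2089]
ee_rot: [0.727, 0.686, 0.0, 0.011]
ft_force: [-0.0, 0.8, -0.0]
grip_width: 0.001
```

```bash
python3 tip.py; python3 tip.py|head -1; python3 - <<'E'
from h import *
o=telemetry.get_obs(); P=o["position"]; M=Ro.from_quat(o["ee_rot"]).as_matrix()
out=[]
for n in("scene","top"):
    p,dd=eyes.camera(n)
    for k in range(0,13,2):
        e=pix(n,P-.01*k*M[:,2])[0]; cv2.circle(p,tuple(int(round(t)) for t in e),0,(0,255,0) if k else (0,0,255),-1)
    e=pix(n,P)[0].astype(int); r=p[max(0,e[1]-70):e[1]+40,max(0,e[0]-65):e[0]+65]; out.append(cv2.resize(r,(390,330),interpolation=cv2.INTER_CUBIC))
cv2.imwrite("pics/s2.png",np.hstack(out))
E
```

```text
P [0.5226 0.2101 0.2089] w 0.011797245437423573
scene 479
 tool-frame ranges [[-0.0535, -0.008, -0.1193], [-0.0002, 0.011, -0.0928], [0.0501, 0.018, -0.0436]]
 side -1 242 tip [-0.0078  0.0074 -0.0483] max z -0.0395 world [0.5288 0.2027 0.2574]
 side 1 237 tip [ 0.0048  0.0092 -0.0531] max z -0.0434 world [0.5313 0.2152 0.262 ]
top 4
P [0.5225 0.2102 0.2089] w 0.015114393696146972
```

View pics/s2.png

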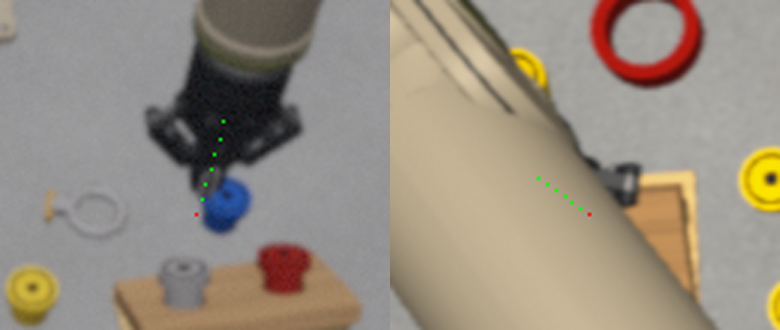

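The shut fingertips sit about 40 mm behind the reported TCP, so real tip z = reported z + 0.040. My arc passed above the knob. I write a small planner for the row sizes and redo the swing with that offset.

```bash
cat >> h.py <<'E'
def plan(x,y,z,a,n,turn=None):
    "print n rows to reported pose (x,y,z,a), tool axes turning along"
    o=telemetry.get_obs(); p=o["position"]; M=Ro.from_quat(o["ee_rot"]).as_matrix(); a0=np.arctan2(M[1,0],M[0,0])
    da=(a-a0) if turn is None else turn; s=(np.array([x,y,z])-p)/n*100
    print("pos",p.round(4),"a",a0.round(3),"zt",M[:,2].round(3),"F",o["ft_force"].round(1),"w",(o["grip_width"]*8.54).round(2),"t",o["clock"],"q7",o["joint_pos"][[2,6]].round(2))
    for i in range(n):
        b=a0+da*i/n; c_,s_=np.cos(b),np.sin(b)
        print([[round(float(s[0]*c_+s[1]*s_),1),round(float(s[0]*s_-s[1]*c_),1),round(float(-s[2]),1)],round(float(-da/n),3)],end=" ")
    print()
E
python3 -c "from h import *; plan(.571,-.079,.18,-1.361,24)"
```

```text
Traceback (most recent call last):
  File "h.py", line 21, in plan
    print("pos",p.round(4),"a",a0.round(3),"zt",M[:,2].round(3),"F",o["ft_force"].round(1),"w",(o["grip_width"]*8.54).round(2),"t",o["clock"],"q7",o["joint_pos"][[2,6]].round(2))
                                                                                               ^^^^^^^^^^^^^^^^^^^^^^^^^^^^
AttributeError: 'float' object has no attribute 'round'
```

```bash
sed -i 's/(o\["grip_width"\]\*8.54).round(2)/round(o["grip_width"]*8.54,2)/' h.py
python3 -c "from h import *; plan(.571,-.079,.18,-1.361,24)"
```

```text
pos [0.5225 0.2103 0.2089] a 1.513 zt [ 0.015 -0.015 -1.   ] F [ 0.1  0.1 -0.4] w 0.01 t 7.0167 q7 [-1.08  0.8 ]
[[-1.2, 0.3, 0.1], 0.12] [[-1.2, 0.4, 0.1], 0.12] [[-1.1, 0.5, 0.1], 0.12] [[-1.0, 0.7, 0.1], 0.12] [[-0.9, 0.8, 0.1], 0.12] [[-0.8, 0.9, 0.1], 0.12] [[-0.7, 1.0, 0.1], 0.12] [[-0.6, 1.1, 0.1], 0.12] [[-0.5, 1.1, 0.1], 0.12] [[-0.3, 1.2, 0.1], 0.12] [[-0.2, 1.2, 0.1], 0.12] [[-0.0, 1.2, 0.1], 0.12] [[0.1, 1.2, 0.1], 0.12] [[0.3, 1.2, 0.1], 0.12] [[0.4, 1.2, 0.1], 0.12] [[0.5, 1.1, 0.1], 0.12] [[0.7, 1.0, 0.1], 0.12] [[0.8, 0.9, 0.1], 0.12] [[0.9, 0.8, 0.1], 0.12] [[1.0, 0.7, 0.1], 0.12] [[1.1, 0.6, 0.1], 0.12] [[1.1, 0.5, 0.1], 0.12] [[1.2, 0.3, 0.1], 0.12] [[1.2, 0.2, 0.1], 0.12]
```

Request:
servo_tool:
  deltas:
    - [[-1.2, 0.3, 0.1], 0.12, 4.2]
    - [[-1.2, 0.4, 0.1], 0.12, 4.2]
    - [[-1.1, 0.5, 0.1], 0.12, 4.2]
    - [[-1.0, 0.7, 0.1], 0.12, 4.2]
    - [[-0.9, 0.8, 0.1], 0.12, 4.2]
    - [[-0.8, 0.9, 0.1], 0.12, 4.2]
    - [[-0.7, 1.0, 0.1], 0.12, 4.2]
    - [[-0.6, 1.1, 0.1], 0.12, 4.2]
    - [[-0.5, 1.1, 0.1], 0.12, 4.2]
    - [[-0.3, 1.2, 0.1], 0.12, 4.2]
    - [[-0.2, 1.2, 0.1], 0.12, 4.2]
    - [[0, 1.2, 0.1], 0.12, 4.2]

```text
clock: 8.02
position: [0.544, 0.0635, 0.1993]
ee_rot: [1.0, 0.012, 0.008, 0.006]
ft_force: [-0.3, 0.5, 1.0]
grip_width: 0.495
```

```bash
python3 -c "from h import *; plan(.571,-.079,.18,-1.361,12)"
```

```text
pos [0.544  0.0635 0.1993] a 0.024 zt [ 0.016 -0.012 -1.   ] F [-0.3  0.5  1. ] w 4.23 t 8.0167 q7 [-0.8  -0.32]
[[0.2, 1.2, 0.2], 0.115] [[0.3, 1.2, 0.2], 0.115] [[0.5, 1.1, 0.2], 0.115] [[0.6, 1.1, 0.2], 0.115] [[0.7, 1.0, 0.2], 0.115] [[0.8, 0.9, 0.2], 0.115] [[0.9, 0.8, 0.2], 0.115] [[1.0, 0.7, 0.2], 0.115] [[1.1, 0.6, 0.2], 0.115] [[1.1, 0.4, 0.2], 0.115] [[1.2, 0.3, 0.2], 0.115] [[1.2, 0.2, 0.2], 0.115]
```

Request:
servo_tool:
  deltas:
    - [[0.2, 1.2, 0.2], 0.115, 4.2]
    - [[0.3, 1.2, 0.2], 0.115, 4.2]
    - [[0.5, 1.1, 0.2], 0.115, 4.2]
    - [[0.6, 1.1, 0.2], 0.115, 4.2]
    - [[0.7, 1.0, 0.2], 0.115, 4.2]
    - [[0.8, 0.9, 0.2], 0.115, 4.2]
    - [[0.9, 0.8, 0.2], 0.115, 4.2]
    - [[1.0, 0.7, 0.2], 0.115, 4.2]
    - [[1.1, 0.6, 0.2], 0.115, 4.2]
    - [[1.1, 0.4, 0.2], 0.115, 4.2]
    - [[1.2, 0.3, 0.2], 0.115, 4.2]
    - [[1.2, 0.2, 0.2], 0.115, 4.2]

```text
clock: 9.02
position: [0.5672, -0.0872, 0.1768]
ee_rot: [0.757, -0.654, 0.01, -0.001]
ft_force: [-0.3, 0.3, -0.2]
grip_width: 0.497
```

```bash
python3 -c "from h import *; plan(.571,-.079,.155,-1.361,1)"; python3 tip.py
```

```text
pos [ 0.5672 -0.0872  0.1768] a -1.425 zt [ 0.017 -0.012 -1.   ] F [-0.3  0.3 -0.2] w 4.24 t 9.0167 q7 [-0.53 -1.47]
[[-0.8, -0.5, 2.2], -0.064] 
P [ 0.5672 -0.0872  0.1768] w 4.24030223881938
scene 494
 tool-frame ranges [[-0.058, -0.0984, -0.1191], [-0.0077, -0.012, -0.089], [0.0559, 0.0082, 0.0423]]
 side -1 306 tip [-0.0143 -0.0866  0.0395] max z 0.0442 world [ 0.6515 -0.0609  0.1384]
 side 1 188 tip [ 0.0027 -0.094   0.0396] max z 0.0424 world [ 0.6612 -0.0767  0.1387]
top 4
```

Request:
servo_tool:
  deltas:
    - [[-0.8, -0.5, 0.5], -0.06, 4.2]
    - [[0, 0, 0], 0, 4.2]

```text
clock: 9.28
position: [0.5708, -0.0792, 0.1715]
ee_rot: [0.779, -0.627, 0.01, -0.0]
ft_force: [-0.2, -0.1, 0.0]
grip_width: 0.49
```

```bash
python3 -c "from h import *; plan(.571,-.079,.095,-1.361,4)"
```

```text
pos [ 0.5708 -0.0792  0.1715] a -1.355 zt [ 0.016 -0.012 -1.   ] F [-0.2 -0.1  0. ] w 4.18 t 9.2833 q7 [-0.54 -1.42]
[[-0.0, -0.0, 1.9], 0.001] [[-0.0, -0.0, 1.9], 0.001] [[-0.0, -0.0, 1.9], 0.001] [[-0.0, -0.0, 1.9], 0.001]
```

Request:
servo_tool:
  deltas:
    - [[0, 0, 1.9], 0, 4.2]
    - [[0, 0, 1.9], 0, 4.2]
    - [[0, 0, 1.9], 0, 4.2]
    - [[0, 0, 1.7], 0, 4.2]
    - [[0, 0, 0], 0, 4.2]

```text
clock: 9.7
position: [0.5732, -0.0757, 0.0978]
ee_rot: [0.784, -0.62, 0.012, -0.002]
ft_force: [0.1, -0.1, -0.5]
grip_width: 0.493
```

```bash
python3 -c "from h import *; plan(.571,-.079,.095,-1.361,1)
p,_=eyes.camera('scene'); cv2.imwrite('pics/s3.png',cv2.resize(p[150:320,180:380],None,fx=3,fy=3,interpolation=cv2.INTER_CUBIC))"
```

```text
pos [ 0.5732 -0.0757  0.0978] a -1.339 zt [ 0.02  -0.011 -1.   ] F [ 0.1 -0.1 -0.5] w 4.21 t 9.7 q7 [-0.54 -1.44]
[[0.3, 0.3, 0.3], 0.022]
```

View pics/s3.png

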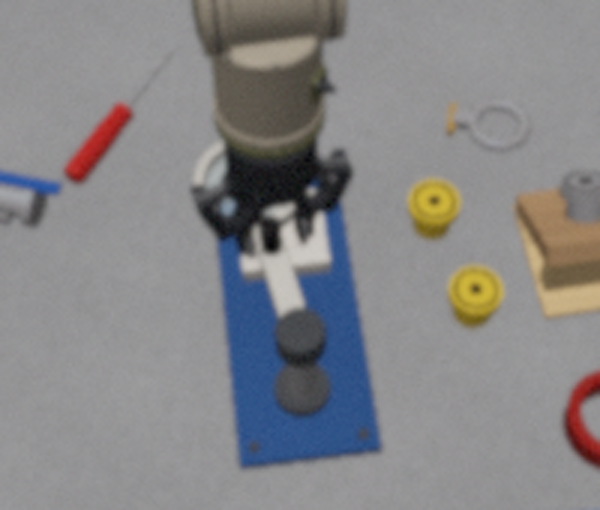

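The crop shows the fingers at (242,232) and (305,228) straddling the knob at (270,232). I swing now.

Request:
servo_tool:
  deltas:
    - [[0.9, 0, 0.1], -0.09, 4.2]
    - [[0.95, -0.05, 0.1], -0.11, 4.2]
    - [[0.95, -0.05, 0.1], -0.11, 4.2]
    - [[0.95, -0.05, 0.1], -0.11, 4.2]
    - [[0.95, -0.05, 0.1], -0.11, 4.2]
    - [[0, 0, 0], 0, 4.2]

```text
clock: 10.25
position: [0.5982, -0.1135, 0.1039]
ee_rot: [0.926, -0.377, 0.014, -0.0]
ft_force: [0.4, 0.1, 0.8]
grip_width: 0.491
```

```bash
python3 arc.py 0.6 0.7
```

```text
0.6 [ 0.5874 -0.1149] -0.9207963267948962
pos [ 0.5982 -0.1135  0.1039] tiltz [ 0.026 -0.011 -1.   ] a -0.772 F [0.4 0.1 0.8] w 4.19 t 10.25 q [ 0.59  0.41 -0.6   1.63  0.26  1.16 -0.85]
delta cm [-0.68  0.85 -0.03] turn 0.148
0.7 [ 0.5931 -0.1217] -0.8207963267948966
pos [ 0.5982 -0.1135  0.1039] tiltz [ 0.026 -0.011 -1.   ] a -0.772 F [0.4 0.1 0.8] w 4.19 t 10.25 q [ 0.59  0.41 -0.6   1.63  0.26  1.16 -0.85]
delta cm [ 0.22  0.94 -0.  ] turn 0.048
```

Request:
servo_tool:
  deltas:
    - [[0.5, 0.8, 0.5], -0.02, 4.2]
    - [[0.9, 0.1, 0.3], -0.1, 4.2]
    - [[0.9, 0.0, 0.2], -0.1, 4.2]
    - [[0.9, 0.0, 0.2], -0.1, 4.2]
    - [[0, 0, 0], 0, 4.2]

```text
clock: 10.67
position: [0.6191, -0.1375, 0.0998]
ee_rot: [0.974, -0.224, 0.017, 0.002]
ft_force: [-0.2, -0.5, 0.1]
grip_width: 0.493
```

```bash
python3 arc.py 1.0 1.1
```

```text
1.0 [ 0.6142 -0.1385] -0.5207963267948976
pos [ 0.6191 -0.1375  0.0998] tiltz [ 0.032 -0.01  -0.999] a -0.452 F [-0.2 -0.5  0.1] w 4.21 t 10.6667 q [ 0.63  0.47 -0.64  1.56  0.31  1.17 -0.52]
delta cm [-0.4   0.3  -0.01] turn 0.069
1.1 [ 0.6222 -0.1425] -0.4207963267948962
pos [ 0.6191 -0.1375  0.0998] tiltz [ 0.032 -0.01  -0.999] a -0.452 F [-0.2 -0.5  0.1] w 4.21 t 10.6667 q [ 0.63  0.47 -0.64  1.56  0.31  1.17 -0.52]
delta cm [0.5  0.32 0.02] turn -0.031
```

Request:
servo_tool:
  deltas:
    - [[0.8, 0.3, 0.4], -0.09, 4.2]
    - [[0.9, 0.0, 0.2], -0.1, 4.2]
    - [[0.9, 0.0, 0.2], -0.1, 4.2]
    - [[0.9, 0.0, 0.2], -0.1, 4.2]
    - [[0.9, 0.0, 0.2], -0.1, 4.2]
    - [[0, 0, 0], 0, 4.2]

```text
clock: 11.17
position: [0.6608, -0.1477, 0.0961]
ee_rot: [1.0, 0.014, 0.017, 0.006]
ft_force: [-0.4, 0.3, -0.5]
grip_width: 0.489
```

```bash
python3 arc.py 1.5
```

```text
1.5 [ 0.6571 -0.1504] -0.020796326794897624
pos [ 0.6608 -0.1477  0.0961] tiltz [ 0.034 -0.011 -0.999] a 0.028 F [-0.4  0.3 -0.5] w 4.18 t 11.1667 q [ 0.64  0.58 -0.7   1.44  0.4   1.22 -0.07]
delta cm [-0.38  0.26 -0.01] turn 0.048
```

Now straight up, then turn towards the rack orientation on the way.

Request:
servo_tool:
  deltas:
    - [[0, 0, -3.5], 0, 4.2]
    - [[0, 0, -3.5], 0, 4.2]
    - [[0, 0, -3], 0, 4.2]
    - [[0, 0, 0], 0, 4.2]

```text
clock: 11.5
position: [0.6547, -0.1424, 0.2007]
ee_rot: [1.0, -0.0, 0.016, 0.004]
ft_force: [0.1, 0.3, 0.8]
grip_width: 0.49
```

```bash
python3 -c "from h import *; plan(.4995,.2252,.18,1.655,15)"; sed -i 's/top1/top2/' m2.py; python3 m2.py
```

```text
pos [ 0.6547 -0.1424  0.2007] a -0.0 zt [ 0.032 -0.008 -0.999] F [0.1 0.3 0.8] w 4.19 t 11.5 q7 [-0.73 -0.06]
[[-1.0, -2.5, 0.1], -0.11] [[-0.8, -2.5, 0.1], -0.11] [[-0.5, -2.6, 0.1], -0.11] [[-0.2, -2.7, 0.1], -0.11] [[0.1, -2.7, 0.1], -0.11] [[0.4, -2.6, 0.1], -0.11] [[0.7, -2.6, 0.1], -0.11] [[1.0, -2.5, 0.1], -0.11] [[1.2, -2.4, 0.1], -0.11] [[1.5, -2.2, 0.1], -0.11] [[1.7, -2.0, 0.1], -0.11] [[1.9, -1.8, 0.1], -0.11] [[2.1, -1.6, 0.1], -0.11] [[2.3, -1.4, 0.1], -0.11] [[2.4, -1.1, 0.1], -0.11] 
pos [ 0.6547 -0.1424  0.2007] tiltz [ 0.032 -0.008 -0.999] a -0.0 F [0.1 0.3 0.8] w 4.19 t 11.5 q [ 0.65  0.5  -0.73  1.33  0.34  1.4  -0.06]
delta cm [-15.55 -36.76   0.29] turn -1.655
nest rect 928 ((0.49551451206207275, -0.06835927069187164), (0.085825614631176, 0.08484158664941788), 3.211496353149414) [ 0.49485012 -0.06833523  0.03229664]
floor [ 0.49479989 -0.06854206  0.02253764] 0.02240729574363879
pocket 259 [ 0.49618237 -0.06827172  0.02254028] ((0.4960808753967285, -0.06220972537994385), 0.030231332406401634)
knob 0 [nan nan nan]
q nan nan
  return _methods._mean(a, axis=axis, dtype=dtype,
  ret = um.true_divide(
```

The nest is now uncovered: centre (0.4953, -0.0684), floor z 22.4 mm, which matches the 22 mm given. Next is the rack.

Request:
servo_tool:
  deltas:
    - [[-1.0, -2.5, 0.1], -0.11, 6.5]
    - [[-0.8, -2.5, 0.1], -0.11, 6.5]
    - [[-0.5, -2.6, 0.1], -0.11, 6.5]
    - [[-0.2, -2.7, 0.1], -0.11, 6.5]
    - [[0.1, -2.7, 0.1], -0.11, 6.5]
    - [[0.4, -2.6, 0.1], -0.11, 6.5]
    - [[0.7, -2.6, 0.1], -0.11, 6.5]
    - [[1.0, -2.5, 0.1], -0.11, 6.5]
    - [[1.2, -2.4, 0.1], -0.11, 6.5]
    - [[1.5, -2.2, 0.1], -0.11, 6.5]
    - [[1.7, -2.0, 0.1], -0.11, 6.5]
    - [[1.9, -1.8, 0.1], -0.11, 6.5]

```text
clock: 12.55
position: [0.5196, 0.1621, 0.1733]
ee_rot: [0.796, 0.605, 0.005, 0.015]
ft_force: [-0.4, 0.0, -0.7]
grip_width: 0.763
```

```bash
sed -i 's/top2/top3/' m2.py; python3 m2.py|tail -2; python3 -c "from h import *; plan(.4995,.2252,.14,1.655,4)"
```

```text
knob 69 [ 0.64995357 -0.14925397  0.16812957]
q 1.4193336202380589 0.08931329990798702
pos [0.5165 0.1681 0.1733] a 1.315 zt [ 0.025 -0.014 -1.   ] F [-2.4  5.  -0.2] w 6.52 t 12.6 q7 [-1.12  0.66]
[[1.3, -0.8, 0.8], -0.085] [[1.3, -0.7, 0.8], -0.085] [[1.4, -0.5, 0.8], -0.085] [[1.4, -0.4, 0.8], -0.085]
```

Request:
servo_tool:
  deltas:
    - [[1.3, -0.8, 1.0], -0.085, 6.5]
    - [[1.3, -0.7, 1.0], -0.085, 6.5]
    - [[1.4, -0.5, 1.0], -0.085, 6.5]
    - [[1.4, -0.4, 1.0], -0.085, 6.5]
    - [[0, 0, 0], 0, 6.5]

```text
clock: 13.02
position: [0.4945, 0.2289, 0.1284]
ee_rot: [0.679, 0.734, 0.002, 0.015]
ft_force: [-0.7, 0.9, -0.1]
grip_width: 0.756
```

```bash
python3 -c "from h import *; plan(.4995,.2252,.09,1.655,2)"
```

```text
pos [0.4945 0.2289 0.1284] a 1.65 zt [ 0.025 -0.018 -1.   ] F [-0.7  0.9 -0.1] w 6.45 t 13.0167 q7 [-1.16  0.8 ]
[[-0.2, 0.2, 1.9], -0.003] [[-0.2, 0.2, 1.9], -0.003]
```

Request:
servo_tool:
  deltas:
    - [[-0.3, 0.4, 1.5], 0, 6.5]
    - [[-0.2, 0.3, 1.5], 0, 6.5]
    - [[0, 0, 0], 0, 6.5]

```text
clock: 13.27
position: [0.5021, 0.2225, 0.0957]
ee_rot: [0.683, 0.73, 0.001, 0.016]
ft_force: [-0.6, -1.2, -0.2]
grip_width: 0.765
```

```bash
python3 -c "from h import *; plan(.501,.2245,.015,1.655,5)
p,_=eyes.camera('scene'); e=pix('scene',[.5,.225,.09])[0].astype(int); cv2.imwrite('pics/s4.png',cv2.resize(p[e[1]-70:e[1]+60,e[0]-80:e[0]+80],None,fx=4,fy=4,interpolation=cv2.INTER_CUBIC))"; python3 tip.py
```

```text
pos [0.5021 0.2225 0.0957] a 1.637 zt [ 0.024 -0.02  -1.   ] F [-0.6 -1.2 -0.2] w 6.53 t 13.2667 q7 [-1.12  0.77]
[[0.0, -0.0, 1.6], -0.004] [[0.0, -0.0, 1.6], -0.004] [[0.0, -0.0, 1.6], -0.004] [[0.0, -0.0, 1.6], -0.004] [[0.0, -0.0, 1.6], -0.004] 
P [0.5022 0.2229 0.0968] w 6.5070527090599715
scene 390
 tool-frame ranges [[-0.0671, -0.0118, -0.1196], [-0.0242, 0.0085, -0.0965], [0.0605, 0.0181, -0.045]]
 side -1 209 tip [-0.0437  0.0055 -0.0592] max z -0.0505 world [0.5091 0.1808 0.1569]
 side 1 181 tip [ 0.0325  0.001  -0.0487] max z -0.0431 world [0.4998 0.2563 0.1448]
top 32
 tool-frame ranges [[-0.0663, -0.0126, -0.117], [-0.064, -0.0028, -0.1086], [-0.0347, 0.014, -0.0908]]
 side -1 32 tip [-0.063  -0.0039 -0.0948] max z -0.0905 world [0.5002 0.1616 0.1928]
```

View pics/s4.png

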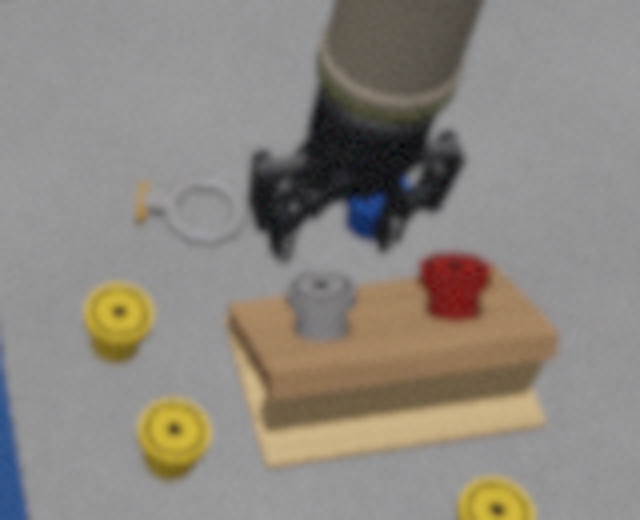

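Request:
servo_tool:
  deltas:
    - [[0.3, -0.1, 1.5], -0.005, 6.5]
    - [[0.1, 0, 1.5], -0.005, 6.5]
    - [[0.1, 0, 1.5], -0.005, 6.5]
    - [[0, 0, 0], 0, 6.5]

```text
clock: 13.75
position: [0.5043, 0.228, 0.0518]
ee_rot: [0.678, 0.735, 0.004, 0.017]
ft_force: [-1.3, 0.6, -1.0]
grip_width: 0.76
```

```bash
python3 -c "from h import *; plan(.501,.226,.015,1.655,2)"
```

```text
pos [0.5043 0.228  0.0518] a 1.651 zt [ 0.03  -0.017 -0.999] F [-1.3  0.6 -1. ] w 6.49 t 13.75 q7 [-1.08  0.73]
[[-0.1, -0.2, 1.8], -0.002] [[-0.1, -0.2, 1.8], -0.002]
```

Request:
servo_tool:
  deltas:
    - [[-0.1, -0.3, 1.3], 0, 6.5]
    - [[0, -0.2, 1.3], 0, 6.5]
    - [[0, -0.1, 0.7], 0, 6.5]
    - [[0, 0, 0], 0, 6.5]

```text
clock: 14.08
position: [0.4985, 0.2261, 0.0153]
ee_rot: [0.678, 0.735, 0.003, 0.016]
ft_force: [0.5, -0.0, -0.0]
grip_width: 0.759
```

```bash
python3 -c "from h import *; plan(.501,.226,.015,1.655,2)
p,_=eyes.camera('scene'); e=pix('scene',[.5,.225,.09])[0].astype(int); cv2.imwrite('pics/s5.png',cv2.resize(p[e[1]-60:e[1]+40,e[0]-60:e[0]+60],None,fx=5,fy=5,interpolation=cv2.INTER_CUBIC))"
```

```text
pos [0.4985 0.2261 0.0153] a 1.651 zt [ 0.028 -0.017 -0.999] F [ 0.5 -0.  -0. ] w 6.48 t 14.0833 q7 [-1.05  0.7 ]
[[-0.0, 0.1, 0.0], -0.002] [[-0.0, 0.1, 0.0], -0.002]
```

View pics/s5.png

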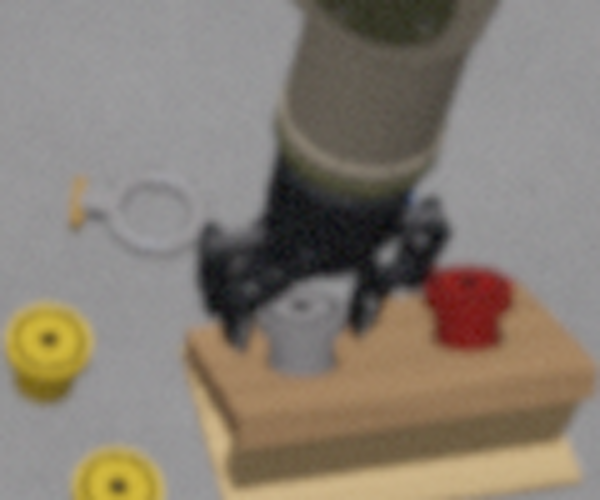

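The fingers at (240,335) and (360,325) straddle the steel flange at (303,300), and are clear of the red ferrule. I close gently.

Request:
servo_tool:
  deltas:
    - [[0, 0.1, 0], 0, 4.5]
    - [[0, 0.05, 0], 0, 4.5]
    - [[0, 0, 0], 0, 4.5]
    - [[0, 0, 0], 0, 4.5]
    - [[0, 0, 0], 0, 4.5]
  force: 25

```text
clock: 14.55
position: [0.5012, 0.227, 0.0176]
ee_rot: [0.678, 0.735, 0.004, 0.017]
ft_force: [0.1, -0.6, -2.3]
grip_width: 0.588
```

```bash
python3 -c "from h import *; plan(.501,.226,.015,1.655,1)"
```

```text
pos [0.5012 0.227  0.0176] a 1.651 zt [ 0.03  -0.016 -0.999] F [ 0.1 -0.6 -2.3] w 5.02 t 14.55 q7 [-1.05  0.7 ]
[[-0.1, -0.0, 0.3], -0.004]
```

Request:
servo_tool:
  deltas:
    - [[0, -0.25, -0.4], 0, 4.5]
    - [[0, -0.25, -0.4], 0, 4.5]
    - [[0, 0, -0.05], 0, 4.5]

```text
clock: 14.8
position: [0.4955, 0.2268, 0.0268]
ee_rot: [0.678, 0.735, 0.004, 0.017]
ft_force: [0.2, 0.1, -2.9]
grip_width: 0.588
```

Request:
servo_tool:
  deltas:
    - [[0, 0.5, -0.1], 0, 4.5]
    - [[0, 0.5, -0.15], 0, 4.5]
    - [[0, 0.5, -0.2], 0, 4.5]
    - [[0, 0.4, -0.2], 0, 4.5]

```text
clock: 15.13
position: [0.5117, 0.2273, 0.0335]
ee_rot: [0.677, 0.735, 0.001, 0.016]
ft_force: [-6.2, -0.5, -1.9]
grip_width: 0.584
```

```bash
cat > fer.py <<'E'
from h import *
import sys
plan(.501,.226,.015,1.655,1)
o=telemetry.get_obs(); P=o["position"]; M=Ro.from_quat(o["ee_rot"]).as_matrix()
G=P-.06*M[:,2]
p,dd=eyes.camera("scene"); Q=cloud("scene",dd); hs=cv2.cvtColor(p,cv2.COLOR_BGR2HSV); 
m=(hs[...,1]<60)&(hs[...,2]>85)&(np.hypot(Q[...,0]-G[0],Q[...,1]-G[1])<.045)&(Q[...,2]<G[2]+.02)&(Q[...,2]>G[2]-.06)
q=Q[m]; q=q[q[:,2]>(float(sys.argv[2]) if len(sys.argv)>2 else .0)]; print("G",G.round(4),len(q),"z range",np.percentile(q[:,2],[2,98]).round(4))
# profile by height: mean y, front x
for z in np.arange(q[:,2].min(),q[:,2].max(),.006):
    s=q[(q[:,2]>=z)&(q[:,2]<z+.006)]
    if len(s)>4: print(f"{z:.3f} n{len(s)} x {np.percentile(s[:,0],90):.4f} y {s[:,1].min():.4f} {s[:,1].max():.4f}")
e=pix('scene',G)[0].astype(int); cv2.imwrite(f'pics/{sys.argv[1]}.png',cv2.resize(p[e[1]-50:e[1]+50,e[0]-60:e[0]+60],None,fx=5,fy=5,interpolation=cv2.INTER_CUBIC))
E
python3 fer.py s6
```

```text
pos [0.5117 0.2273 0.0335] a 1.653 zt [ 0.024 -0.02  -1.   ] F [-6.2 -0.5 -1.9] w 4.99 t 15.1333 q7 [-1.05  0.72]
[[-0.0, -1.1, 1.9], -0.002] 
G [0.5103 0.2285 0.0935] 234 z range [0.0635 0.105 ]
0.060 n11 x 0.5305 y 0.2079 0.2307
0.066 n16 x 0.5313 y 0.2086 0.2392
0.072 n18 x 0.5317 y 0.2010 0.2381
0.078 n12 x 0.5306 y 0.1980 0.2377
0.090 n23 x 0.5333 y 0.2050 0.2477
0.096 n94 x 0.5296 y 0.2061 0.2536
0.102 n55 x 0.5314 y 0.2021 0.2491
```

The shank's front now stays at x = 0.531 over its height, so it is nearly upright. I lift it clear and check again.

Request:
servo_tool:
  deltas:
    - [[0, 0, -1], 0, 4.5]
    - [[0, 0, -2], 0, 4.5]
    - [[0, 0, -2.5], 0, 4.5]
    - [[0, 0, -2.5], 0, 4.5]
    - [[0, 0, 0], 0, 4.5]

```text
clock: 15.6
position: [0.5118, 0.2298, 0.1185]
ee_rot: [0.677, 0.735, 0.002, 0.015]
ft_force: [0.5, 1.4, -1.6]
grip_width: 0.586
```

```bash
python3 fer.py s7 .1
```

```text
pos [0.5118 0.2298 0.1185] a 1.653 zt [ 0.024 -0.018 -1.   ] F [ 0.5  1.4 -1.6] w 5.0 t 15.6 q7 [-1.13  0.79]
[[-0.3, -1.1, 10.4], -0.002] 
G [0.5103 0.2308 0.1785] 304 z range [0.1453 0.1914]
0.141 n11 x 0.5327 y 0.2113 0.2452
0.147 n23 x 0.5335 y 0.2103 0.2442
0.153 n22 x 0.5332 y 0.1981 0.2430
0.159 n25 x 0.5321 y 0.1984 0.2661
0.165 n22 x 0.5304 y 0.1911 0.2682
0.171 n5 x 0.5291 y 0.2122 0.2663
0.177 n45 x 0.5323 y 0.2073 0.2687
0.183 n115 x 0.5298 y 0.2082 0.2547
0.189 n33 x 0.5331 y 0.2055 0.2654
```

View pics/s7.png

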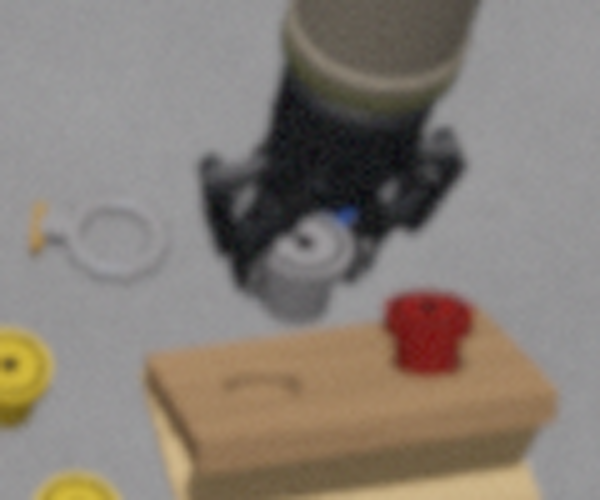

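Picture 9 shows the ferrule held at (300,260), its rack pocket empty, and the red ferrule untouched. I fit its top face for the remaining tilt.

```bash
cat > tilt.py <<'E'
exec(open("fer.py").read().split("# profile")[0])
from scipy.optimize import least_squares
t=q[q[:,2]>q[:,2].max()-.022]
def res(v): # disc-ish face plane robust
    return t[:,2]-(v[0]+v[1]*(t[:,0]-G[0])+v[2]*(t[:,1]-G[1]))
s=least_squares(res,[t[:,2].mean(),0,0],loss="soft_l1",f_scale=.001).x; ok=abs(res(s))<.003
print("face z0,slopes",s.round(4),ok.sum(),len(t),"face centre",t[ok].mean(0).round(4))
# full model fit: two cylinders + face, params: shank-end centre, tilt x,y
def sdf(v):
    n=np.array([v[3],v[4],1.]);n/=np.linalg.norm(n); r=q-v[:3]; h=r@n; rho=np.linalg.norm(r-np.outer(h,n),axis=1)
    def cyl(h,rho,h0,h1,R):
        a=np.c_[rho-R,np.maximum(h0-h,h-h1)]; return np.minimum(a.max(1),0)+np.linalg.norm(np.maximum(a,0),axis=1)
    return np.minimum(cyl(h,rho,0,.044,.019),cyl(h,rho,.032,.044,.0255))
best=min((least_squares(sdf,[G[0],G[1],G[2]-.035+dz,tx,0],loss="soft_l1",f_scale=.001) for dz in(-.008,0,.008) for tx in(-.2,0,.2)),key=lambda r:r.cost)
v=best.x; print("shank end",v[:3].round(4),"tilt x,y",v[3:].round(3),"rms",np.sqrt(np.median(sdf(v)**2)).round(4),"rel P",(v[:3]-P).round(4))
E
python3 tilt.py s8 .1
```

```text
pos [0.5114 0.229  0.1165] a 1.652 zt [ 0.023 -0.019 -1.   ] F [-0.6 -0.7 -3. ] w 5.01 t 15.65 q7 [-1.13  0.79]
[[-0.2, -1.1, 10.2], -0.003] 
G [0.51   0.2301 0.1765] 307 z range [0.1443 0.1888]
face z0,slopes [0.1829 0.1142 0.0363] 144 202 face centre [0.5135 0.2321 0.1836]
shank end [0.516  0.2294 0.1397] tilt x,y [-0.205 -0.024] rms 0.0011 rel P [0.0046 0.0004 0.0231]
```

```bash
python3 -c "from h import *; plan(.491,-.069,.118,1.652,12)"
```

```text
pos [0.5106 0.2282 0.1147] a 1.652 zt [ 0.021 -0.02  -1.   ] F [-0.2 -0.2 -4.2] w 5.04 t 15.7 q7 [-1.13  0.79]
[[-2.5, -0.4, -0.0], 0.0] [[-2.5, -0.4, -0.0], 0.0] [[-2.5, -0.4, -0.0], 0.0] [[-2.5, -0.4, -0.0], 0.0] [[-2.5, -0.4, -0.0], 0.0] [[-2.5, -0.4, -0.0], 0.0] [[-2.5, -0.4, -0.0], 0.0] [[-2.5, -0.4, -0.0], 0.0] [[-2.5, -0.4, -0.0], 0.0] [[-2.5, -0.4, -0.0], 0.0] [[-2.5, -0.4, -0.0], 0.0] [[-2.5, -0.4, -0.0], 0.0]
```

Request:
servo_tool:
  deltas:
    - [[-1.0, -0.2, -0.3], 0, 4.5]
    - [[-2.0, -0.3, -0.3], 0, 4.5]
    - [[-2.8, -0.4, 0], 0, 4.5]
    - [[-3.0, -0.5, 0], 0, 4.5]
    - [[-3.0, -0.5, 0], 0, 4.5]
    - [[-3.0, -0.5, 0], 0, 4.5]
    - [[-3.0, -0.5, 0], 0, 4.5]
    - [[-3.0, -0.4, 0], 0, 4.5]
    - [[-3.0, -0.4, 0], 0, 4.5]
    - [[-2.5, -0.4, 0], 0, 4.5]
    - [[-1.5, -0.2, 0], 0, 4.5]
    - [[-0.5, 0, 0], 0, 4.5]

```text
clock: 16.7
position: [0.4843, -0.0712, 0.1154]
ee_rot: [0.676, 0.736, -0.003, 0.01]
ft_force: [-0.5, -0.6, -2.0]
grip_width: 0.586
```

```bash
python3 tilt.py s9 .1; python3 -c "from h import *; plan(.491,-.069,.08,1.652,1)"
```

```text
pos [ 0.4843 -0.0712  0.1154] a 1.656 zt [ 0.01  -0.018 -1.   ] F [-0.5 -0.6 -2. ] w 5.01 t 16.7 q7 [-1.2   1.46]
[[29.5, 4.2, 10.0], 0.001] 
G [ 0.4837 -0.0701  0.1753] 338 z range [0.1431 0.1877]
face z0,slopes [0.1815 0.0966 0.0061] 163 242 face centre [ 0.4855 -0.0699  0.182 ]
shank end [ 0.4893 -0.0712  0.1386] tilt x,y [-0.185 -0.005] rms 0.001 rel P [ 0.0049 -0.      0.0232]
pos [ 0.4844 -0.0713  0.1153] a 1.655 zt [ 0.01  -0.018 -1.   ] F [-0.5 -2.  -3.1] w 5.02 t 16.75 q7 [-1.2   1.46]
[[0.2, 0.7, 3.5], 0.003]
```

Request:
servo_tool:
  deltas:
    - [[0.25, 0.6, 2.0], 0, 4.5]
    - [[0, 0, 2.5], 0, 4.5]
    - [[0, 0, 2.0], 0, 4.5]
    - [[0, 0, 1.2], 0, 4.5]
    - [[0, 0, 0], 0, 4.5]

```text
clock: 17.17
position: [0.4922, -0.065, 0.0345]
ee_rot: [0.676, 0.737, -0.002, 0.01]
ft_force: [-0.3, 0.5, -2.5]
grip_width: 0.585
```

```bash
python3 tilt.py s10 .04|tail -4; python3 -c "from h import *; plan(.4906,-.0684,.02,1.652,1)"
```

```text
[[28.9, 3.4, 2.0], 0.003] 
G [ 0.4915 -0.064   0.0945] 292 z range [0.0618 0.1064]
face z0,slopes [0.1013 0.0857 0.0004] 146 201 face centre [ 0.4951 -0.0639  0.1019]
shank end [ 0.4967 -0.0648  0.058 ] tilt x,y [-0.164 -0.019] rms 0.0013 rel P [0.0044 0.0002 0.0235]
pos [ 0.4927 -0.0647  0.0356] a 1.658 zt [ 0.012 -0.016 -1.   ] F [ 0.  -0.  -1.5] w 5.05 t 17.2167 q7 [-1.1   1.34]
[[-0.4, -0.2, 1.6], 0.006]
```

Request:
servo_tool:
  deltas:
    - [[-0.4, -0.1, 0.8], 0, 4.5]
    - [[-0.05, 0, 0.5], 0, 4.5]
    - [[0, 0, 0.2], 0, 4.5]

```text
clock: 17.47
position: [0.4942, -0.0685, 0.0221]
ee_rot: [0.675, 0.738, -0.001, 0.011]
ft_force: [-0.2, 1.0, -1.5]
grip_width: 0.585
```

```bash
python3 tilt.py s11 .035|tail -4; python3 -c "from h import *; plan(.4908,-.0686,.004,1.652,1)"
```

```text
[[29.3, 3.3, 0.7], 0.005] 
G [ 0.4933 -0.0675  0.0821] 340 z range [0.0355 0.0944]
face z0,slopes [0.0887 0.0976 0.0062] 142 207 face centre [ 0.4951 -0.067   0.0891]
shank end [ 0.4991 -0.0694  0.0452] tilt x,y [-0.183  0.002] rms 0.0014 rel P [ 0.0048 -0.0009  0.023 ]
pos [ 0.494  -0.0686  0.022 ] a 1.66 zt [ 0.016 -0.017 -1.   ] F [-0.4  0.3 -2.9] w 5.0 t 17.5167 q7 [-1.08  1.33]
[[0.0, -0.3, 1.8], 0.008]
```

Request:
servo_tool:
  deltas:
    - [[0, -0.4, 0.4], 0, 4.5]
    - [[0, -0.1, 0.5], 0, 4.5]
    - [[0, -0.1, 0.5], 0, 4.5]
    - [[0, -0.05, 0.2], 0, 4.5]

```text
clock: 17.85
position: [0.4894, -0.07, 0.0064]
ee_rot: [0.675, 0.738, 0.0, 0.013]
ft_force: [3.0, 1.3, 0.9]
grip_width: 0.586
```

```bash
python3 tilt.py s12 .035; python3 -c "from h import *; plan(.4908,-.0686,.004,1.652,1)"
```

```text
pos [ 0.4894 -0.07    0.0064] a 1.659 zt [ 0.02  -0.017 -1.   ] F [3.  1.3 0.9] w 5.01 t 17.85 q7 [-1.07  1.31]
[[29.4, 3.8, -0.9], 0.004] 
G [ 0.4882 -0.0689  0.0664] 324 z range [0.0352 0.0791]
face z0,slopes [0.0729 0.1402 0.0204] 141 194 face centre [ 0.491  -0.0694  0.0736]
shank end [ 0.4962 -0.0699  0.03  ] tilt x,y [-0.248 -0.033] rms 0.0013 rel P [0.0069 0.0001 0.0237]
pos [ 0.4893 -0.07    0.0063] a 1.659 zt [ 0.02  -0.017 -1.   ] F [ 2.1  0.5 -3. ] w 5.03 t 17.9 q7 [-1.07  1.31]
[[0.1, 0.2, 0.2], 0.007]
```

Request:
servo_tool:
  deltas:
    - [[0.1, 0.3, 0.2], 0, 4.5]
    - [[0, 0.3, 0.2], 0, 4.5]
    - [[0, 0.3, 0.2], 0, 4.5]
    - [[0, 0.2, 0.1], 0, 4.5]

```text
clock: 18.23
position: [0.5014, -0.0684, 0.0001]
ee_rot: [0.675, 0.737, -0.0, 0.014]
ft_force: [-4.5, -0.1, 6.5]
grip_width: 0.582
```

```bash
python3 tilt.py s13 .035
```

```text
pos [ 5.014e-01 -6.840e-02  1.000e-04] a 1.658 zt [ 0.02  -0.019 -1.   ] F [-4.5 -0.1  6.5] w 4.97 t 18.2333 q7 [-1.04  1.29]
[[29.3, 2.5, -1.5], 0.003] 
G [ 0.5002 -0.0672  0.0601] 274 z range [0.0352 0.0712]
face z0,slopes [ 0.0675 -0.0554 -0.0285] 149 195 face centre [ 0.5049 -0.0667  0.0674]
shank end [ 0.5096 -0.0691  0.0236] tilt x,y [0.017 0.05 ] rms 0.002 rel P [ 0.0082 -0.0007  0.0235]
```

Request:
servo_tool:
  deltas:
    - [[0, -0.2, 0.05], 0, 4.5]
    - [[0, -0.15, 0.1], 0, 4.5]
    - [[0, 0, 0.05], 0, 4.5]

```text
clock: 18.53
position: [0.5023, -0.0683, 0.0001]
ee_rot: [0.675, 0.737, 0.001, 0.016]
ft_force: [-3.2, -0.7, 5.6]
grip_width: 0.588
```

```bash
python3 tilt.py s14 .035
```

```text
pos [ 5.023e-01 -6.830e-02  1.000e-04] a 1.659 zt [ 0.025 -0.02  -0.999] F [-3.2 -0.7  5.6] w 5.02 t 18.5333 q7 [-1.04  1.29]
[[29.3, 2.5, -1.5], 0.004] 
G [ 0.5008 -0.0672  0.0601] 293 z range [0.0352 0.0716]
face z0,slopes [ 0.0672 -0.0739 -0.008 ] 136 202 face centre [ 0.5055 -0.0671  0.067 ]
shank end [ 0.5039 -0.0832  0.0286] tilt x,y [0.275 0.622] rms 0.0037 rel P [ 0.0016 -0.0149  0.0285]
```

```bash
python3 -c "
from h import *
p,_=eyes.camera('scene'); e=pix('scene',[.495,-.068,.06])[0].astype(int); cv2.imwrite('pics/s15.png',cv2.resize(p[e[1]-50:e[1]+45,e[0]-55:e[0]+65],None,fx=6,fy=6,interpolation=cv2.INTER_CUBIC)); print(e)"
```

```text
[273 220]
```

View pics/s15.png

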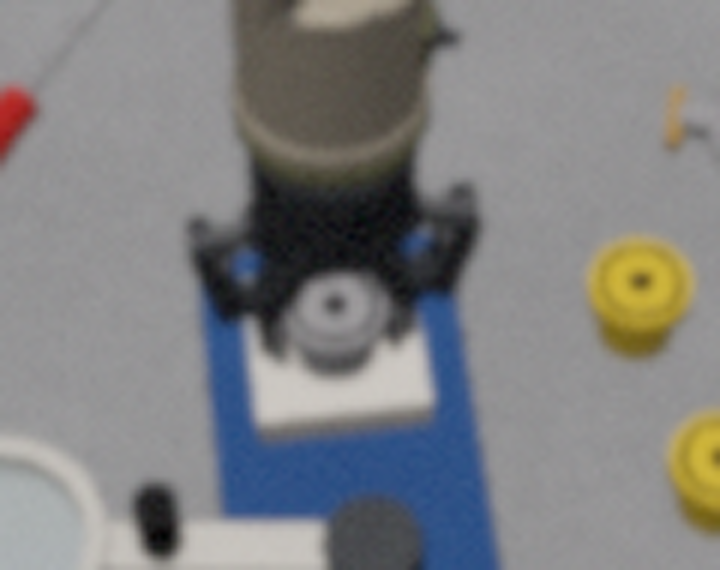

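Picture 10 shows the ferrule upright in the nest pocket at (336,310), held by the fingers, with the magnifier arm aside at the lower left. I ease it back -x towards the pocket's middle.

Request:
servo_tool:
  deltas:
    - [[0, -0.3, 0], 0, 4.5]
    - [[0, -0.3, 0], 0, 4.5]
    - [[0, -0.1, 0], 0, 4.5]

```text
clock: 18.88
position: [0.4973, -0.0686, 0.0006]
ee_rot: [0.675, 0.738, 0.002, 0.017]
ft_force: [0.2, 1.0, -0.8]
grip_width: 0.59
```

```bash
cat > face.py <<'E'
from h import *
plan(.498,-.0684,.0,1.652,1)
p,dd=eyes.camera("scene"); Q=cloud("scene",dd); hs=cv2.cvtColor(p,cv2.COLOR_BGR2HSV)
m=(np.hypot(Q[...,0]-.4975,Q[...,1]+.068)<.034)&(Q[...,2]>.058)&(Q[...,2]<.078)&(hs[...,2]>95)
t=Q[m]
A=np.c_[np.ones(len(t)),t[:,0]-.4955,t[:,1]+.0684]; ok=np.ones(len(t),bool)
for _ in range(6): s=np.linalg.lstsq(A[ok],t[ok,2],rcond=None)[0]; ok=abs(t[:,2]-A@s)<.0025
print("face z@nest",s.round(4),ok.sum(),len(t)); k=t[ok]; print("ext x",np.percentile(k[:,0],[2,98]).round(4),"y",np.percentile(k[:,1],[2,98]).round(4),"circle",cv2.minEnclosingCircle(np.float32(k[:,:2])))
E
python3 face.py
```

```text
pos [ 0.4973 -0.0686  0.0006] a 1.659 zt [ 0.027 -0.019 -0.999] F [ 0.2  1.  -0.8] w 5.04 t 18.8833 q7 [-1.05  1.29]
[[0.0, 0.1, 0.1], 0.007] 
face z@nest [ 0.0683  0.0012 -0.0075] 121 179
ext x [0.4794 0.5187] y [-0.0891 -0.0465] circle ((0.5012356042861938, -0.06834342330694199), 0.025945374742150307)
```

Request:
servo_tool:
  deltas:
    - [[0, -0.2, 0.15], 0, 4.5]
    - [[0, -0.1, 0.15], 0, 4.5]
    - [[0, -0.05, 0.1], 0, 4.5]

```text
clock: 19.18
position: [0.4991, -0.0686, 0.0]
ee_rot: [0.675, 0.738, 0.005, 0.02]
ft_force: [-8.2, -0.2, 17.4]
grip_width: 0.59
```

```bash
python3 face.py
```

```text
pos [ 0.4991 -0.0686  0.    ] a 1.659 zt [ 0.037 -0.02  -0.999] F [-8.2 -0.2 17.4] w 5.03 t 19.1833 q7 [-1.05  1.29]
[[0.0, -0.1, 0.0], 0.007] 
face z@nest [0.0677 0.0119 0.0322] 126 180
ext x [0.4815 0.5196] y [-0.0902 -0.0461] circle ((0.49840331077575684, -0.06790147721767426), 0.025086423382163048)
```

Seated: the wrist reads 17 N up and the face is level at z = 0.0677. I ease off and then release.

Request:
servo_tool:
  deltas:
    - [[0, -0.2, -0.05], 0, 4.5]
    - [[0, -0.1, 0], 0, 4.5]

```text
clock: 19.4
position: [0.4963, -0.0687, 0.0008]
ee_rot: [0.675, 0.738, 0.005, 0.02]
ft_force: [2.1, 0.6, 0.8]
grip_width: 0.585
```

```bash
python3 face.py
```

```text
pos [ 0.4963 -0.0687  0.0008] a 1.659 zt [ 0.037 -0.02  -0.999] F [2.1 0.6 0.8] w 4.99 t 19.4 q7 [-1.06  1.29]
[[0.0, 0.2, 0.1], 0.007] 
face z@nest [ 0.0683  0.0595 -0.0185] 129 181
ext x [0.4772 0.5166] y [-0.0902 -0.0465] circle ((0.4962235689163208, -0.06905931234359741), 0.025753706693649292)
```

Request:
servo_tool:
  deltas:
    - [[0, 0.05, 0.05], 0, 5.3]
    - [[0, 0, 0], 0, 5.8]
    - [[0, 0, 0], 0, 6.5]
    - [[0, 0, 0], 0, 6.8]
    - [[0, 0, -1.5], 0, 6.8]
    - [[0, 0, -3.0], 0, 6.8]
    - [[0, 0, -3.5], 0, 6.8]
    - [[0, 0, -3.5], 0, 6.8]
    - [[0, 0, -3.5], 0, 6.8]
    - [[0, 0, -1], 0, 6.8]

```text
clock: 20.28
position: [0.4864, -0.0639, 0.1609]
ee_rot: [0.674, 0.739, 0.003, 0.014]
ft_force: [0.4, -0.1, 0.9]
grip_width: 0.792
```

```bash
python3 face.py; python3 arc.py 1.42; python3 -c "from h import *; plan(.650,-.149,.17,0.0,14)"
```

```text
pos [ 0.4864 -0.0639  0.1609] a 1.662 zt [ 0.024 -0.015 -1.   ] F [ 0.4 -0.1  0.9] w 6.76 t 20.2833 q7 [-1.26  1.52]
[[-0.6, 1.1, 16.1], 0.01] 
face z@nest [ 0.0676 -0.0196  0.0257] 157 225
ext x [0.4717 0.5177] y [-0.0902 -0.0473] circle ((0.4953843355178833, -0.0693480372428894), 0.025821618735790253)
1.42 [ 0.6499 -0.1499] -0.10079632679489592
pos [ 0.4866 -0.0643  0.1609] tiltz [ 0.025 -0.016 -1.   ] a 1.661 F [1.  0.2 2.3] w 6.82 t 20.3333 q [ 1.19  0.22 -1.26  1.83  0.24  1.23  1.52]
delta cm [-10.01  15.48   0.54] turn 1.762
pos [ 0.4866 -0.0643  0.1609] a 1.661 zt [ 0.025 -0.016 -1.   ] F [1.  0.2 2.3] w 6.82 t 20.3333 q7 [-1.26  1.52]
[[-0.7, 1.1, -0.1], 0.119] [[-0.6, 1.2, -0.1], 0.119] [[-0.4, 1.2, -0.1], 0.119] [[-0.3, 1.3, -0.1], 0.119] [[-0.1, 1.3, -0.1], 0.119] [[0.0, 1.3, -0.1], 0.119] [[0.2, 1.3, -0.1], 0.119] [[0.3, 1.3, -0.1], 0.119] [[0.5, 1.2, -0.1], 0.119] [[0.6, 1.2, -0.1], 0.119] [[0.8, 1.1, -0.1], 0.119] [[0.9, 1.0, -0.1], 0.119] [[1.0, 0.9, -0.1], 0.119] [[1.1, 0.7, -0.1], 0.119]
```

Released: the face centre is at (0.4954, -0.0693) and level. I go back to the knob.

Request:
servo_tool:
  deltas:
    - [[-0.7, 1.1, -0.1], 0.119, 4.2]
    - [[-0.6, 1.2, -0.1], 0.119, 4.2]
    - [[-0.4, 1.2, -0.1], 0.119, 4.2]
    - [[-0.3, 1.3, -0.1], 0.119, 4.2]
    - [[-0.1, 1.3, -0.1], 0.119, 4.2]
    - [[0, 1.3, -0.1], 0.119, 4.2]
    - [[0.2, 1.3, -0.1], 0.119, 4.2]
    - [[0.3, 1.3, -0.1], 0.119, 4.2]
    - [[0.5, 1.2, -0.1], 0.119, 4.2]
    - [[0.6, 1.2, -0.1], 0.119, 4.2]
    - [[0.8, 1.1, -0.1], 0.119, 4.2]
    - [[0.9, 1.0, -0.1], 0.119, 4.2]

```text
clock: 21.33
position: [0.625, -0.1466, 0.1652]
ee_rot: [0.996, 0.085, 0.004, 0.012]
ft_force: [0.2, 0.0, -0.1]
grip_width: 0.489
```

```bash
python3 -c "from h import *; plan(.650,-.1495,.16,-0.10,3)"; python3 - <<'E'
from h import *
p,dd=eyes.camera("top"); T=cloud("top",dd)
t=T[(np.hypot(T[...,0]-.4955,T[...,1]+.0684)<.035)&(T[...,2]>.055)&(T[...,2]<.08)]
A=np.c_[np.ones(len(t)),t[:,0]-.4955,t[:,1]+.0684]; s=np.linalg.lstsq(A,t[:,2],rcond=None)[0]
print("top face",len(t),s.round(4),np.median(t[:,2]),cv2.minEnclosingCircle(np.float32(t[:,:2])),t.mean(0).round(4))
q=T[(abs(T[...,2]-.168)<.006)&(np.hypot(T[...,0]-.66,T[...,1]+.06)<.11)]; print("knob",len(q),np.median(q,0) if len(q) else "")
E
```

```text
pos [ 0.625  -0.1466  0.1652] a 0.17 zt [ 0.009 -0.023 -1.   ] F [ 0.2  0.  -0.1] w 4.18 t 21.3333 q7 [-0.81  0.07]
[[0.8, 0.2, 0.2], 0.09] [[0.8, 0.2, 0.2], 0.09] [[0.8, 0.1, 0.2], 0.09] 
top face 389 [ 0.0666  0.0068 -0.0021] 0.06672242052072798 ((0.49256062507629395, -0.06796395778656006), 0.025821873918175697) [ 0.4921 -0.0684  0.0666]
knob 0
```

The top camera confirms the ferrule is seated: face z = 66.6 mm against 66 expected, tilt under 0.01 rad. Now the knob.

Request:
servo_tool:
  deltas:
    - [[0.8, 0.2, 0.1], 0.09, 4.2]
    - [[0.8, 0.2, 0.1], 0.09, 4.2]
    - [[0.6, 0.1, 0.1], 0.09, 4.2]
    - [[0, 0, 0], 0, 4.2]

```text
clock: 21.72
position: [0.648, -0.1518, 0.1564]
ee_rot: [0.998, -0.058, 0.002, 0.011]
ft_force: [-1.0, 0.1, -0.4]
grip_width: 0.491
```

```bash
python3 -c "from h import *; plan(.650,-.1495,.095,-0.10,4)"
```

```text
pos [ 0.648  -0.1518  0.1564] a -0.116 zt [ 0.003 -0.023 -1.   ] F [-1.   0.1 -0.4] w 4.19 t 21.7167 q7 [-0.74 -0.2 ]
[[0.0, -0.1, 1.5], -0.004] [[0.0, -0.1, 1.5], -0.004] [[0.0, -0.1, 1.5], -0.004] [[0.0, -0.1, 1.5], -0.004]
```

Request:
servo_tool:
  deltas:
    - [[0.2, -0.2, 0.3], 0, 4.2]
    - [[0, 0, 1.5], 0, 4.2]
    - [[0, 0, 1.6], 0, 4.2]
    - [[0, 0, 1.6], 0, 4.2]
    - [[0, 0, 0.6], 0, 4.2]
    - [[0, 0, 0], 0, 4.2]

```text
clock: 22.22
position: [0.6478, -0.1491, 0.0951]
ee_rot: [0.999, -0.045, 0.0, 0.011]
ft_force: [0.2, 0.8, 0.5]
grip_width: 0.49
```

```bash
python3 arc.py 1.42 1.3
```

```text
1.42 [ 0.6499 -0.1499] -0.10079632679489592
pos [ 0.6478 -0.1491  0.0951] tiltz [-0.    -0.023 -1.   ] a -0.089 F [0.2 0.8 0.5] w 4.19 t 22.2167 q [ 0.66  0.59 -0.73  1.44  0.42  1.26 -0.21]
delta cm [0.22 0.06 0.  ] turn 0.012
1.3 [ 0.6393 -0.1482] -0.2207963267948969
pos [ 0.6478 -0.1491  0.0951] tiltz [-0.    -0.023 -1.   ] a -0.089 F [0.2 0.8 0.5] w 4.19 t 22.2167 q [ 0.66  0.59 -0.73  1.44  0.42  1.26 -0.21]
delta cm [-0.86 -0.01 -0.  ] turn 0.132
```

Request:
servo_tool:
  deltas:
    - [[-0.9, 0, 0], 0.1, 4.2]
    - [[-0.9, -0.05, 0], 0.1, 4.2]
    - [[-0.9, -0.05, 0], 0.1, 4.2]
    - [[-0.9, -0.05, 0], 0.1, 4.2]
    - [[-0.9, -0.05, 0], 0.1, 4.2]
    - [[0, 0, 0], 0, 4.2]

```text
clock: 22.72
position: [0.6055, -0.1326, 0.0974]
ee_rot: [0.956, -0.295, 0.005, 0.01]
ft_force: [-0.4, -0.5, -0.3]
grip_width: 0.494
```

```bash
python3 arc.py 0.9 0.8
```

```text
0.9 [ 0.6066 -0.1336] -0.6207963267948955
pos [ 0.6055 -0.1326  0.0974] tiltz [ 0.004 -0.021 -1.   ] a -0.598 F [-0.4 -0.5 -0.3] w 4.22 t 22.7167 q [ 0.64  0.47 -0.67  1.58  0.33  1.2  -0.69]
delta cm [0.15 0.01 0.  ] turn 0.023
0.8 [ 0.5996 -0.128 ] -0.7207963267948969
pos [ 0.6055 -0.1326  0.0974] tiltz [ 0.004 -0.021 -1.   ] a -0.598 F [-0.4 -0.5 -0.3] w 4.22 t 22.7167 q [ 0.64  0.47 -0.67  1.58  0.33  1.2  -0.69]
delta cm [-0.75 -0.05 -0.01] turn 0.123
```

Request:
servo_tool:
  deltas:
    - [[-0.9, 0, 0.1], 0.11, 4.2]
    - [[-0.9, -0.05, 0], 0.1, 4.2]
    - [[-0.9, -0.05, 0], 0.1, 4.2]
    - [[-0.9, -0.05, 0], 0.1, 4.2]
    - [[-0.9, -0.05, 0], 0.1, 4.2]
    - [[0, 0, 0], 0, 4.2]

```text
clock: 23.22
position: [0.5786, -0.1004, 0.0999]
ee_rot: [0.852, -0.524, 0.012, 0.008]
ft_force: [0.5, 0.4, 0.3]
grip_width: 0.493
```

```bash
python3 arc.py 0.3 0.1 0
```

```text
0.3 [ 0.5745 -0.0913] -1.220796326794897
pos [ 0.5786 -0.1004  0.0999] tiltz [ 0.012 -0.025 -1.   ] a -1.103 F [0.5 0.4 0.3] w 4.21 t 23.2167 q [ 0.58  0.38 -0.61  1.68  0.26  1.15 -1.2 ]
delta cm [-1.   -0.04 -0.03] turn 0.118
0.1 [ 0.57   -0.0738] -1.4207963267948962
pos [ 0.5786 -0.1004  0.0999] tiltz [ 0.012 -0.025 -1.   ] a -1.103 F [0.5 0.4 0.3] w 4.21 t 23.2167 q [ 0.58  0.38 -0.61  1.68  0.26  1.15 -1.2 ]
delta cm [-2.76 -0.43 -0.08] turn 0.318
0.0 [ 0.5691 -0.0649] -1.5207963267948967
pos [ 0.5786 -0.1004  0.0999] tiltz [ 0.012 -0.025 -1.   ] a -1.103 F [0.5 0.4 0.3] w 4.21 t 23.2167 q [ 0.58  0.38 -0.61  1.68  0.26  1.15 -1.2 ]
delta cm [-3.59 -0.76 -0.1 ] turn 0.418
```

Request:
servo_tool:
  deltas:
    - [[-0.9, 0, 0.1], 0.11, 4.2]
    - [[-0.9, -0.05, 0.1], 0.1, 4.2]
    - [[-0.9, -0.05, 0.1], 0.1, 4.2]
    - [[-0.6, -0.05, 0], 0.08, 4.2]
    - [[0, 0, 0], 0, 4.2]

```text
clock: 23.63
position: [0.5726, -0.072, 0.0989]
ee_rot: [0.74, -0.673, 0.016, 0.005]
ft_force: [0.2, 0.4, -0.0]
grip_width: 0.495
```

```bash
python3 arc.py 0 -0.15
```

```text
0.0 [ 0.5691 -0.0649] -1.5207963267948967
pos [ 0.5726 -0.072   0.0989] tiltz [ 0.016 -0.029 -0.999] a -1.476 F [ 0.2  0.4 -0. ] w 4.23 t 23.6333 q [ 0.5   0.34 -0.56  1.71  0.23  1.13 -1.61]
delta cm [-0.74  0.28 -0.03] turn 0.045
-0.15 [ 0.5694 -0.0514] -1.6707963267948962
pos [ 0.5726 -0.072   0.0989] tiltz [ 0.016 -0.029 -0.999] a -1.476 F [ 0.2  0.4 -0. ] w 4.23 t 23.6333 q [ 0.5   0.34 -0.56  1.71  0.23  1.13 -1.61]
delta cm [-2.08  0.11 -0.07] turn 0.195
```

Request:
servo_tool:
  deltas:
    - [[-0.6, 0.1, 0], 0.04, 4.2]
    - [[-0.5, 0, 0], 0.03, 4.2]
    - [[-0.4, 0, 0], 0.03, 4.2]
    - [[0, 0, 0], 0, 4.2]

```text
clock: 23.97
position: [0.5723, -0.0603, 0.0995]
ee_rot: [0.715, -0.699, 0.017, 0.005]
ft_force: [0.5, 0.3, 0.3]
grip_width: 0.492
```

Request:
servo_tool:
  deltas:
    - [[-0.3, 0, 0], 0.02, 4.2]
    - [[-0.2, 0, 0], 0, 4.2]

```text
clock: 24.13
position: [0.5728, -0.057, 0.0997]
ee_rot: [0.71, -0.704, 0.018, 0.006]
ft_force: [0.0, -0.6, -0.7]
grip_width: 0.492
```

```bash
python3 arc.py -0.15
```

```text
-0.15 [ 0.5694 -0.0514] -1.6707963267948962
pos [ 0.5728 -0.057   0.0997] tiltz [ 0.018 -0.033 -0.999] a -1.562 F [ 0.  -0.6 -0.7] w 4.2 t 24.1333 q [ 0.47  0.34 -0.56  1.71  0.23  1.13 -1.72]
delta cm [-0.56  0.33 -0.02] turn 0.109
```

Small steps until the stop pushes back.

Request:
servo_tool:
  deltas:
    - [[-0.3, 0.1, 0], 0, 4.2]
    - [[-0.25, 0, 0], 0, 4.2]
    - [[-0.2, 0, 0], 0, 4.2]

```text
clock: 24.38
position: [0.5724, -0.0553, 0.0996]
ee_rot: [0.711, -0.703, 0.02, 0.007]
ft_force: [-0.4, -6.5, -0.1]
grip_width: 0.494
```

Request:
servo_tool:
  deltas:
    - [[-0.25, 0, 0], 0, 4.2]
    - [[-0.2, 0, 0], 0, 4.2]

```text
clock: 24.55
position: [0.5723, -0.0556, 0.0995]
ee_rot: [0.711, -0.703, 0.022, 0.009]
ft_force: [-0.1, -4.8, -0.2]
grip_width: 0.489
```

```bash
python3 arc.py -0.15; python3 - <<'E'
from h import *
for n in("scene","top"):
    p,dd=eyes.camera(n); T=cloud(n,dd)
    L=T[(T[...,2]>.114)&(T[...,2]<.136)&(T[...,0]<.545)&(np.hypot(T[...,0]-.495,T[...,1]+.07)<.075)]
    L=L[:, :2]; print(n,len(L)); 
    if len(L)>30:
        c,r=cv2.minEnclosingCircle(np.float32(L)); v=np.array(c)-[.659,-.0604]; print(c,r,"q",np.arctan2(v[1],v[0])%(2*np.pi)-np.pi-.05,"mean",L.mean(0))
E
```

```text
-0.15 [ 0.5694 -0.0514] -1.6707963267948962
pos [ 0.5723 -0.0556  0.0995] tiltz [ 0.018 -0.044 -0.999] a -1.56 F [-0.1 -4.8 -0.2] w 4.17 t 24.55 q [ 0.46  0.34 -0.56  1.72  0.24  1.13 -1.74]
delta cm [-0.42  0.28 -0.02] turn 0.111
scene 156
(0.499529629945755, -0.07121015340089798) 0.05221550166606903 q 0.01768430182749929 mean [ 0.49712943 -0.08222211]
top 0
```

The stop pushes back with about 6 N and the fingers no longer advance; the lens estimate gives about 0.02 rad. I back off and lift away.

Request:
servo_tool:
  deltas:
    - [[0.7, 0, 0], 0, 4.2]
    - [[0, 0, 0], 0, 4.2]
    - [[0, 0, -2], 0, 4.2]
    - [[0, 0, -3], 0, 4.2]
    - [[0, 0, -3.5], 0, 4.2]
    - [[0, 0, -3.5], 0, 4.2]
    - [[0, 0, -2], 0, 4.2]
    - [[-3, -1, 0], 0, 4.2]
    - [[-4, -0.5, 0], 0, 4.2]
    - [[-4, -0.5, 0], 0, 4.2]
    - [[-4, 0, 0], 0, 4.2]
    - [[-3, 0, 0], 0, 4.2]

```text
clock: 25.65
position: [0.5877, 0.1215, 0.2397]
ee_rot: [0.71, -0.704, 0.022, 0.008]
ft_force: [-0.7, 0.9, 0.1]
grip_width: 0.494
```

```bash
cat > fin.py <<'E'
from h import *
plan(.57,.15,.22,-1.5,1)
out=[]
for n in("scene","top"):
    p,dd=eyes.camera(n); T=cloud(n,dd)
    q=T[(abs(T[...,2]-.168)<.007)&(np.hypot(T[...,0]-.57,T[...,1]+.065)<.03)]
    L=T[(T[...,2]>.114)&(T[...,2]<.136)&(np.hypot(T[...,0]-.495,T[...,1]+.07)<.058)][:,:2]
    for nm,c in(("knob",np.median(q[:,:2],0) if len(q)>5 else None),("lens",np.array(cv2.minEnclosingCircle(np.float32(L))[0]) if len(L)>30 else None)):
        if c is not None: v=c-[.659,-.0604]; print(n,nm,c.round(4),"r",np.linalg.norm(v).round(4),"q",round(np.arctan2(v[1],v[0])%(2*np.pi)-np.pi-.05,3))
    e=pix(n,[.52,.05,.03])[0].astype(int); out.append(cv2.resize(p[e[1]-100:e[1]+100,e[0]-130:e[0]+130],(390,300),interpolation=cv2.INTER_CUBIC))
cv2.imwrite("pics/fin.png",np.hstack(out))
E
python3 fin.py
```

```text
pos [0.5877 0.1215 0.2397] a -1.562 zt [ 0.019 -0.042 -0.999] F [-0.7  0.9  0.1] w 4.22 t 25.65 q7 [-0.66 -2.02]
[[-2.9, 1.7, 2.0], -0.062] 
scene knob [ 0.5735 -0.0656] r 0.0857 q 0.01
scene lens [ 0.4983 -0.0672] r 0.1608 q -0.008
top knob [ 0.5691 -0.0639] r 0.09 q -0.011
top lens [ 0.4982 -0.0674] r 0.161 q -0.007
```

View pics/fin.png

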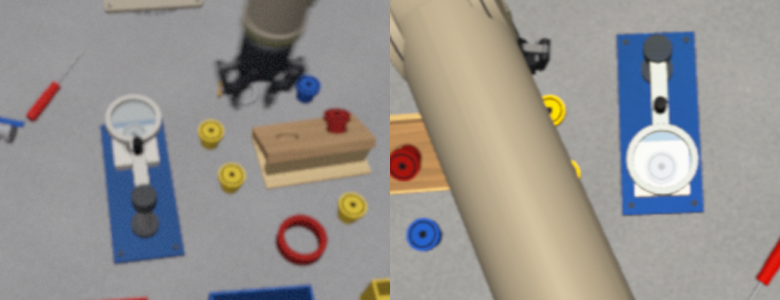

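The final picture shows the lens home over the nest, with the ferrule visible through it at (660,168). The red ferrule is in place at (336,120) and the gripper is clear. I hand in.

```bash
python3 -c "
from workcell import order; print(order.hand_in())"
```

```text
the job is handed in; nothing more can be done
None
```

The job is done and handed in at about 26 s of the 64 s allowed; the hand-in reports no verdict. I swung the magnifier aside to about 1.42 rad and gripped the steel ferrule by its flange. I tipped it upright against the edge of its rack pocket, then lowered it into the nest and released it seated. Last, I swung the magnifier back until its stop pushed back with about 6 N.

**Last checks**
- **Ferrule:** the top camera put its face at 66.6 mm (66 mm expected when seated), tilted less than 0.01 rad. This was before the magnifier came back over it; in the last picture I only saw it through the lens.
- **Magnifier:** knob and lens in both cameras give an angle within about 0.01 rad of home.
- **Red ferrule:** still in its pocket in the last picture. I did not measure whether it had moved, nor the other bystanders.
- **Robot:** the gripper is clear of everything.

**What failed or disagreed**
- **First swing missed:** the real fingertips sit about 40 mm behind the reported TCP, so my first pass went above the knob and did not move the magnifier. I corrected for this and repeated it.
- **Ferrule centre:** the scene camera put it about 1 mm from the nest centre, the top camera about 3 mm. Both are within the 5 mm allowed.
- **Tool drift:** the tool drifted a few millimetres between rows and tilted by up to 0.04 rad. I corrected the position as I went, but the interface has no command for tilt.

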